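# Fetch the tin from behind the spice jars

### The arm

A 6-joint arm with a two-finger parallel gripper is mounted at the origin on a cart in front of the work surface, level with it; the furniture and walls round the work are solid. World frame = base frame: x ahead of the robot, y to its left, z up, the work surface at z = 0. Lengths are in m, angles in rad, forces in N, time in s.
With the tool pointing down it reaches from about 0.3 to 1 m from the base axis. Payload 5.1 kg.
Tool frame: the origin (TCP) lies midway between the tips of the shut fingers; the grasp point (between the pads) lies arm.grip_point_offset behind it (arm.grip_point_offset is the distance from the TCP to the grasp point, in m); z points along the fingers, y is the line along which they close (so a half turn about z gives the same grasp; the last joint's range is limited). The gripper opens to 95 mm and grips with 3 to 60 N. Pads are 20 mm wide; open, the fingers measure 119 mm over their backs; the gripper's body (75 mm by 180 mm) begins 59 mm behind the grasp point.
Start: joints at [1.055, 0.124, 1.65, -0, 1.367, -0.083], TCP at [0.273, 0.59, 0.189] pointing down, gripper open.
Joint ranges: [-2.61, 2.61], [-1.02, 2.33], [0.03, 2.71], [-1.35, 4.49], [0.32, 2.68], [-2.91, 2.91]. Speed limits (rad/s): [2.57, 2.57, 3.14, 3.14, 3.14, 3.14].

### API

Orientations are given as a rotation vector (axis times angle).
In Python, from station import arm gives the robot as it stands.
- The arm moves only by the shell command python3 -m creep 'ROWS'. ROWS is JSON, a list of rows, each an object with "twist": the turn, a rotation vector about the world's x, y, z in degrees, a list of three; "slide": the shift along the world's x, y, z in m, a list of three; "claw": the opening, from 0 (shut) to 1 (fully open). A call has 1 to 5 rows; each row is the pose to reach, as a shift and turn from the pose commanded when the call began; what a row does not reach only later rows make up. A row lasts 1/12 s, in which the tool goes at most 41.7 mm and 7.16 degrees, less where a joint would pass 70% of its speed; a pose out of reach is approached as far as the arm can. A call with a gripper value outside its range is refused whole. The fingers move at their own pace and stop on an object; the grip force is fixed at half the most. Time passes only in rows, so rows that repeat a pose let the fingers close. It gives the time, the measured TCP pose, the force, the opening and the grip force at its end, in the units of the state.
- arm.sense(): the state, without advancing time (a new reading comes with each control period).
- arm.get_image(name): name is "side" or "top"; returns the picture (400x640x3 uint8, red, green, blue); there is no depth.
- arm.camera_info(name): a dict with "fx", "fy", "cx", "cy" (pixels), "position" and "attitude" of the camera in the world. Camera axes: x right, y down, z forward; pixel columns grow to the right and rows downward; lengths in m; the calibration is good to about 2 mm. A picture is of the moment at which its call begins. camera_info takes no time and is no camera call.
- arm.sign_off(): hands the job in; it is judged then, once.
Trained networks look in the newest picture that a camera, given by its name, has taken for a name from the list of things; names that differ only in an ending like _2 or _b are one class to them, and where a whole thing is asked for, a point or a joint stands for the part that bears it (a point fixed in the world has none). Each returns a list of dicts, best first, with "p" (0 to 1); they miss things now and then, are a little off and sometimes report something else, mostly with a low value. They report only what shows in the picture. A call takes as long as a camera call.
- arm.boxes_of(camera, name): "box" ([centre column, centre row, width, height] in pixels, round what is visible of it).
- arm.trace(camera, name): "pixels" (400x640 bool, what is visible of it) and "box" ([centre column, centre row, width, height] in pixels, round what is visible of it).
The state is a dict: "t": time; "joint_positions": joint angles; "joint_vel": joint speeds; "joint_torque": joint torques, N m; "position": TCP position; "tool_rot": TCP orientation; "force": force on the tool from outside, world axes, zero at the start; "ft_torque": the same for the moment, N m; "grip_width": finger opening in m; "grasp_force": force on a finger pad.
Only numpy, scipy, OpenCV 4.12 (cv2) and the standard library are available. Lean on these libraries where they do the work, as an engineer would, in place of code of your own. Each camera call takes 0.05 s, during which the arm holds its last target. There are 200 camera calls.

### The job

Get the flat tin out from behind the row of jars on the wooden spice stand: first set all three jars aside, upright on the dark rubber mat, then lay the tin flat in the middle of the bare wooden board, lengthwise along it. Only then put the jars back upright on the stand, each exactly where it stood at the start. Leave the roll of tape and the little candle alone, and do not knock anything over.

Things in the scene. Friction and masses are not known exactly. Their poses are not given: they have to be found in the camera images.
- stand: fixed wooden spice stand: board 165 (its x) x 200 (its y) x 8 mm, dark lips 13 mm high along the back (+x) and the rear ends. The jars stand in a row along y on three flush cork rounds (58 mm) at x = -42.5 mm, y = -64, 0, +64 mm; the tin lies behind them near x = +26 mm, about 6 mm from the widest jar. Origin: centre of the underside, on the table; top at z = 8 mm.
- chilli_jar: squat round jar with a wide red screw lid, 61 mm diameter, 73 mm high, about 0.2 kg. Origin: centre of its foot, z up.
- shaker: slim clear and white shaker with a grey domed top, 44 mm diameter at the foot, narrowing to 34 mm above a height of 74 mm, 90 mm high, about 0.1 kg. Origin: centre of its foot, z up.
- spice_jar: slim tall round jar with a dark brown lid (green disc on top) and a green and orange label, 42 mm diameter (lid 44 mm), 105 mm high, about 0.11 kg. Origin: centre of its foot, z up.
- tin: flat oblong tin with a teal top, 63 mm (its x) x 105 mm (its y) x 26 mm high, about 60 mm wide at its sides, about 0.15 kg; lies flat on the stand behind the jars, long side along the row. Origin: centre of its underside, z up.
- mat: the side area: fixed square dark rubber mat, 160 x 160 x 3 mm; the jars are set aside on it. Origin: centre of its underside, on the table; top at z = 3 mm.
- board: fixed bare light wooden board, 95 mm (its x) x 135 mm (its y) x 8 mm thick; the tin goes on it. Origin: centre of its underside, on the table; top at z = 8 mm.
- tape: bystander: roll of tan tape lying flat, 96 mm across, 48 mm high. Origin: centre of its underside.
- candle: bystander: small tea-light candle, 38 mm across, 15 mm high. Origin: centre of its underside.

How it is judged:
On the way, in this order (a step that is already met when the one before it is completed fails the run):
1. all three jars stand released and upright on the mat, with the tin still on the stand (x of chilli_jar in the frame of mat between -0.075 and 0.075 m and y of chilli_jar in the frame of mat between -0.075 and 0.075 m and z of each of chilli_jar, shaker, spice_jar in the frame of mat below 0.008 m and angle between each of chilli_jar, shaker, spice_jar's own z axis and vertical below 0.12 rad and linear speed of each of chilli_jar, shaker, spice_jar below 0.02 m/s and contact force between the fingers and chilli_jar below 0.3 N and x of shaker in the frame of mat between -0.075 and 0.075 m and y of shaker in the frame of mat between -0.075 and 0.075 m and contact force between the fingers and shaker below 0.3 N and x of spice_jar in the frame of mat between -0.075 and 0.075 m and y of spice_jar in the frame of mat between -0.075 and 0.075 m and contact force between the fingers and spice_jar below 0.3 N and distance of tin from where it was at the start of the episode below 0.04 m), for 0.2 s.
2. the tin lies released, flat, in the middle of the board and lengthwise along it, the jars still on the mat (horizontal distance between tin and board below 0.015 m and angle between the y axis of tin and the y axis of board, either way round below 0.2 rad and z of tin in the frame of board below 0.013 m and angle between each of tin, chilli_jar, shaker, spice_jar's own z axis and vertical below 0.12 rad and linear speed of each of tin, chilli_jar, shaker, spice_jar below 0.02 m/s and contact force between the fingers and tin below 0.3 N and x of chilli_jar in the frame of mat between -0.075 and 0.075 m and y of chilli_jar in the frame of mat between -0.075 and 0.075 m and z of each of chilli_jar, shaker, spice_jar in the frame of mat below 0.008 m and contact force between the fingers and chilli_jar below 0.3 N and x of shaker in the frame of mat between -0.075 and 0.075 m and y of shaker in the frame of mat between -0.075 and 0.075 m and contact force between the fingers and shaker below 0.3 N and x of spice_jar in the frame of mat between -0.075 and 0.075 m and y of spice_jar in the frame of mat between -0.075 and 0.075 m and contact force between the fingers and spice_jar below 0.3 N), for 0.2 s.
At the end, for the whole second after the job is handed in: The tin lies flat on the board, its centre within 15 mm of the board's centre and its long side within 0.2 rad of the board's; each of the three jars stands upright (within 0.12 rad) on the stand within 15 mm of where it stood at the start; all are released and at rest (horizontal distance between tin and board below 0.015 m and angle between the y axis of tin and the y axis of board, either way round below 0.2 rad and z of tin in the frame of board below 0.013 m and angle between each of tin, chilli_jar, shaker, spice_jar's own z axis and vertical below 0.12 rad and linear speed of each of tin, chilli_jar, shaker, spice_jar below 0.02 m/s and contact force between the fingers and tin below 0.3 N and distance of each of chilli_jar, shaker, spice_jar from where it was at the start of the episode below 0.015 m and contact force between the fingers and chilli_jar below 0.3 N and contact force between the fingers and shaker below 0.3 N and contact force between the fingers and spice_jar below 0.3 N); the robot touches nothing.
It fails at once if the tape or the candle is moved by more than 20 mm (distance of any of tape, candle from where it was at the start of the episode above 0.02 m).
It fails at once if a jar or the tin is knocked over (angle between any of chilli_jar, shaker, spice_jar, tin's own z axis and vertical above 0.7 rad).
It also fails if it takes over 131 s, if anything falls off the work surface, if the arm or the gripper's body presses on something with over 40 N, if the wrist force passes 120 N, or if a joint passes its speed limit or range.

## Working session

There is one attempt and no reset: what is moved stays moved. The work goes in short steps, Python scripts to look and compute and a shell command to move; the robot and the scene stay as the last step left them, time stands still between calls to the robot, and variables do not carry over. Pictures are saved under pics/ and viewed, at most 14 in all, crops included, and the job is handed in when it is done.

```bash
mkdir -p pics; cat > h.py <<'E'
import numpy as np, cv2
from station import arm
from scipy.spatial.transform import Rotation as R
def cam(n):
    c=arm.camera_info(n); a=np.array(c["attitude"],float)
    M=R.from_rotvec(a).as_matrix() if a.shape==(3,) else (a if a.shape==(3,3) else R.from_quat(a).as_matrix())
    return c,M,np.array(c["position"])
def ray(n,u,v,z):
    c,M,p=cam(n); d=M@np.array([(u-c["cx"])/c["fx"],(v-c["cy"])/c["fy"],1]); return p+d*(z-p[2])/d[2]
def proj(n,P):
    c,M,p=cam(n); q=M.T@(np.array(P)-p); return np.array([c["fx"]*q[0]/q[2]+c["cx"],c["fy"]*q[1]/q[2]+c["cy"]])
def save(n,f): cv2.imwrite("pics/"+f,arm.get_image(n)[:,:,::-1])
E
python3 - <<'E'
from h import *
for n in("top","side"): save(n,n+"0.png"); print(arm.camera_info(n))
print(arm.sense(),arm.grip_point_offset)
for n in("top","side"):
  for o in "stand chilli_jar shaker spice_jar tin mat board tape candle".split():
    for r in arm.trace(n,o)[:2]:
      m=r["pixels"].astype(np.uint8); ys,xs=np.nonzero(m)
      print(n,o,round(r["p"],2),np.round(r["box"],1),round(xs.mean(),1),round(ys.mean(),1),[np.round(x,1) for x in cv2.minAreaRect(np.c_[xs,ys].astype(np.float32))])
E
```

```text
{'fx': 459.1484275360459, 'fy': 459.1484275360459, 'cx': 324.0500637444234, 'cy': 195.67479029884447, 'position': array([0.4458398 , 0.22689506, 1.26712215]), 'attitude': array([-2.13576409,  2.1388149 , -0.12588606])}
{'fx': 519.2588674644229, 'fy': 519.2588674644229, 'cx': 311.73865670418456, 'cy': 199.66983338942552, 'position': array([ 0.5992364 , -0.80582714,  0.48320992]), 'attitude': array([-1.98746223, -0.00814474, -0.01483739])}
{'t': 0.1, 'joint_positions': array([ 1.05540159e+00,  1.24430375e-01,  1.65155915e+00, -1.90389204e-05,
        1.36750426e+00, -8.26125063e-02]), 'joint_vel': array([ 0.00115135, -0.00305255, -0.00415639,  0.00013103, -0.00156774,
        0.00047451]), 'joint_torque': array([ 4.19962189e-04, -4.18882799e+01, -3.61095965e+01,  7.77596841e-02,
        4.62527177e-02, -4.82432586e-05]), 'position': array([0.27233005, 0.58949225, 0.18780335]), 'tool_rot': array([-6.74397148e-01, -3.06779697e+00,  2.86191999e-03]), 'force': array([ 0.64103032, -0.28241046,  0.07518216]), 'ft_torque': array([ 7.38894305e-05,  4.44622056e-03, -3.65509845e-02]), 'grasp_for
[... 1776 characters left out ...]
45.0)]
side spice_jar 0.97 [231.  191.9  24.4  51.5] 231.1 193.0 [array([231.2, 193.5]), array([53.6, 22.5]), np.float64(86.5)]
side tin 0.97 [271.8 204.   27.6  25. ] 270.9 203.2 [array([270.4, 204.6]), array([23.2, 22.5]), np.float64(10.3)]
side mat 0.85 [273.  174.5  67.6  31.6] 267.1 173.3 [array([271.5, 171. ]), array([29.2, 61.6]), np.float64(72.6)]
side board 0.63 [320.  263.   86.6  48.6] 319.9 262.5 [array([320.3, 261.8]), array([72.1, 44.5]), np.float64(45.0)]
side tape 0.73 [327.2 160.2  39.3  29.3] 326.8 160.8 [array([327., 161.]), array([28., 36.]), np.float64(90.0)]
side candle 0.65 [410.3 258.4  21.4  20.4] 408.8 259.3 [array([409., 259.]), array([16., 20.]), np.float64(90.0)]
```

```bash
python3 - <<'E'
from h import *
def rect(o,z):
    r=arm.trace("top",o)[0]; ys,xs=np.nonzero(r["pixels"]); P=np.array([ray("top",u,v,z)[:2] for u,v in zip(xs,ys)])
    b=cv2.minAreaRect((P*1000).astype(np.float32)); print(o,np.round(P.mean(0),4),[np.round(x,1) for x in b],np.round(cv2.boxPoints(b)).tolist())
rect("stand",.008);rect("tin",.026+.008);rect("mat",.003);rect("board",.008);rect("tape",.048);rect("candle",.015)
for o,z in(("chilli_jar",.081),("spice_jar",.113),("shaker",.095)): rect(o,z)
im=cv2.imread("pics/top0.png"); cv2.imwrite("pics/t1.png",cv2.resize(im[110:320,195:475],None,fx=2.8,fy=2.8,interpolation=cv2.INTER_CUBIC))
im=cv2.imread("pics/side0.png"); cv2.imwrite("pics/s1.png",cv2.resize(im[110:310,170:450],None,fx=2.8,fy=2.8,interpolation=cv2.INTER_CUBIC))
E
```

```text
stand [0.475  0.2048] [array([468.9, 201.6]), array([164.9, 200.2]), np.float64(46.9)] [[339.0, 210.0], [486.0, 73.0], [598.0, 193.0], [452.0, 330.0]]
tin [0.4889 0.2186] [array([489. , 218.2]), array([ 63.8, 106.7]), np.float64(66.7)] [[427.0, 210.0], [525.0, 168.0], [551.0, 226.0], [453.0, 269.0]]Traceback (most recent call last):
  File "<stdin>", line 5, in <module>
  File "<stdin>", line 3, in rect
  File "h.py", line 9, in ray
    c,M,p=cam(n); d=M@np.array([(u-c["cx"])/c["fx"],(v-c["cy"])/c["fy"],1]); return p+d*(z-p[2])/d[2]
          ~~~^^^
  File "h.py", line 5, in cam
    c=arm.camera_info(n); a=np.array(c["attitude"],float)
ValueError: time passes only in moves, steps and waits
```

```bash
sed -i 's/^def cam(n):/import functools\n@functools.lru_cache\ndef cam(n):/' h.py; python3 - <<'E'
from h import *
def rect(o,z):
    r=arm.trace("top",o)[0]; ys,xs=np.nonzero(r["pixels"]); P=np.array([ray("top",u,v,z)[:2] for u,v in zip(xs,ys)])
    b=cv2.minAreaRect((P*1000).astype(np.float32)); print(o,np.round(P.mean(0),4),[np.round(x,1) for x in b],np.round(cv2.boxPoints(b)).tolist())
for o,z in(("tin",.034),("mat",.003),("board",.008),("tape",.048),("candle",.015),("chilli_jar",.081),("spice_jar",.113),("shaker",.095)): rect(o,z)
im=cv2.imread("pics/top0.png"); cv2.imwrite("pics/t1.png",cv2.resize(im[110:320,195:475],None,fx=2.8,fy=2.8,interpolation=cv2.INTER_CUBIC))
im=cv2.imread("pics/side0.png"); cv2.imwrite("pics/s1.png",cv2.resize(im[110:310,170:450],None,fx=2.8,fy=2.8,interpolation=cv2.INTER_CUBIC))
E
```

```text
tin [0.4889 0.2186] [array([489. , 218.2]), array([ 63.8, 106.7]), np.float64(66.7)] [[427.0, 210.0], [525.0, 168.0], [551.0, 226.0], [453.0, 269.0]]
mat [0.4764 0.4521] [array([476.4, 452.5]), array([159.4, 161. ]), np.float64(48.3)] [[363.0, 447.0], [483.0, 339.0], [589.0, 458.0], [469.0, 566.0]]
board [0.6187 0.0041] [array([618.9,   3.6]), array([ 95.5, 137.5]), np.float64(29.5)] [[543.0, 40.0], [611.0, -80.0], [694.0, -33.0], [627.0, 87.0]]
tape [0.6437 0.4833] [array([642.4, 482.9]), array([98.2, 95.7]), np.float64(89.7)] [[594.0, 434.0], [690.0, 434.0], [690.0, 532.0], [595.0, 532.0]]
candle [0.7788 0.0072] [array([778.5,   6.8]), array([36.1, 37.5]), np.float64(88.6)] [[759.0, -11.0], [797.0, -12.0], [798.0, 24.0], [760.0, 25.0]]
chilli_jar [0.3927 0.2142] [array([392.9, 214.3]), array([56.8, 60.9]), np.float64(44.6)] [[351.0, 216.0], [394.0, 173.0], [434.0, 213.0], [392.0, 256.0]]
spice_jar [0.4415 0.1754] [array([442. , 174.7]), array([44.7, 41.8]), np.float64(89.6)] [[421.0, 153.0], [463.0, 152.0], [463.0, 197.0], [421.0, 197.0]]
shaker [0.4852 0.128 ] [array([484.6, 127.9]), array([40.5, 38. ]), np.float64(89.3)] [[465.0, 108.0], [503.0, 107.0], [504.0, 148.0], [466.0, 148.0]]
```

View pics/t1.png

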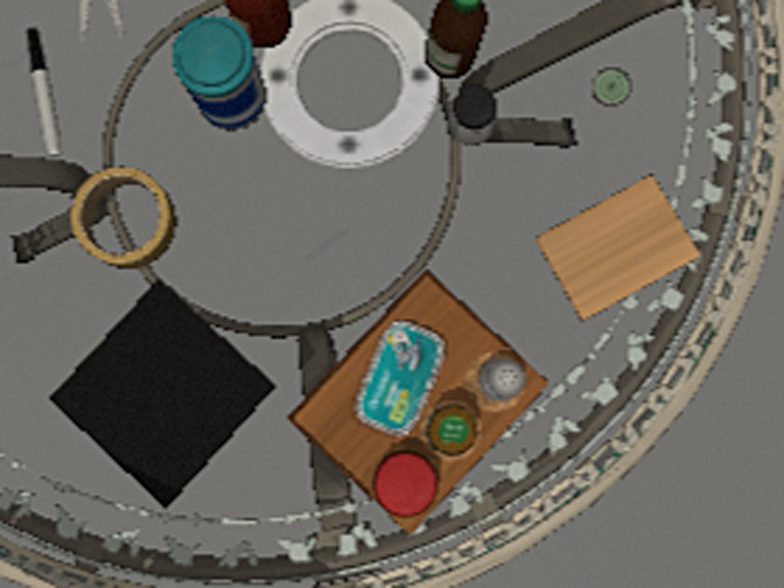

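View pics/s1.png

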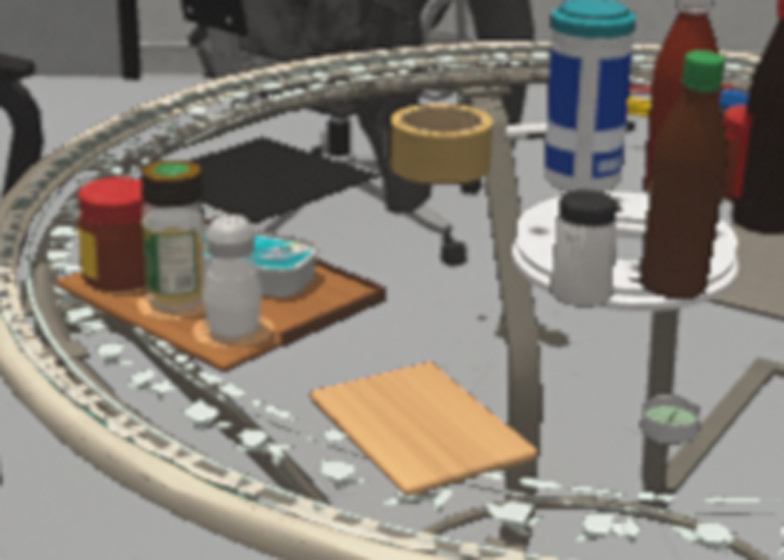

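Top view: the jars sit at crop pixels (407,485), (453,430) and (502,378), with the tin behind at (400,378), the mat at (163,395) and the board at (618,247). The detections agree with the picture. Next I go above the spice jar, with the fingers closing across the row.

```bash
python3 -m creep '[{"twist":[0,0,-7],"slide":[0.015,-0.038,0.01],"claw":1},{"twist":[0,0,-13],"slide":[0.03,-0.076,0.01],"claw":1},{"twist":[0,0,-18.3],"slide":[0.045,-0.113,0.01],"claw":1},{"twist":[0,0,-18.3],"slide":[0.06,-0.15,0.01],"claw":1},{"twist":[0,0,-18.3],"slide":[0.075,-0.185,0.01],"claw":1}]'
python3 -m creep '[{"twist":[0,0,0],"slide":[0.015,-0.038,0],"claw":1},{"twist":[0,0,0],"slide":[0.03,-0.076,0],"claw":1},{"twist":[0,0,0],"slide":[0.045,-0.113,0],"claw":1},{"twist":[0,0,0],"slide":[0.06,-0.15,0],"claw":1},{"twist":[0,0,0],"slide":[0.075,-0.185,0],"claw":1}]'
python3 -m creep '[{"twist":[0,0,0],"slide":[0.019,-0.045,0],"claw":1},{"twist":[0,0,0],"slide":[0.019,-0.045,0],"claw":1},{"twist":[0,0,0],"slide":[0.019,-0.045,0],"claw":1},{"twist":[0,0,0],"slide":[0.019,-0.045,0],"claw":1}]'
```

```text
t: 1.97
position: [0.3479, 0.4033, 0.1991]
tool_rot: [1.153, 2.922, 0.0]
force: [0.6, -0.7, 0.2]
grip_width: 0.095
grasp_force: 0.0
t: 2.38
position: [0.4229, 0.2181, 0.1993]
tool_rot: [1.153, 2.921, 0.001]
force: [1.0, -0.5, 1.0]
grip_width: 0.0952
grasp_force: 0.0
t: 2.72
position: [0.4416, 0.1751, 0.199]
tool_rot: [-1.156, -2.921, -0.001]
force: [0.3, 0.9, 0.2]
grip_width: 0.0952
grasp_force: 0.0
```

```bash
python3 -m creep '[{"twist":[0,0,0],"slide":[0,0,-0.04],"claw":1},{"twist":[0,0,0],"slide":[0,0,-0.08],"claw":1},{"twist":[0,0,0],"slide":[0,0,-0.115],"claw":1},{"twist":[0,0,0],"slide":[0,0,-0.133],"claw":1},{"twist":[0,0,0],"slide":[0,0,-0.133],"claw":1}]'
python3 -m creep '[{"twist":[0,0,0],"slide":[0,0,0],"claw":0.6},{"twist":[0,0,0],"slide":[0,0,0],"claw":0.5},{"twist":[0,0,0],"slide":[0,0,0],"claw":0.3},{"twist":[0,0,0],"slide":[0,0,0],"claw":0.2},{"twist":[0,0,0],"slide":[0,0,0],"claw":0.2}]'
python3 -m creep '[{"twist":[0,0,0],"slide":[0,0,0],"claw":0.2},{"twist":[0,0,0],"slide":[0,0,0],"claw":0.2},{"twist":[0,0,0],"slide":[0,0,0],"claw":0.2},{"twist":[0,0,0],"slide":[0,0,0],"claw":0.2},{"twist":[0,0,0],"slide":[0,0,0],"claw":0.2}]'
```

```text
t: 3.13
position: [0.4367, 0.1756, 0.0605]
tool_rot: [-1.147, -2.916, 0.009]
force: [-0.8, -0.5, 0.8]
grip_width: 0.0949
grasp_force: 0.0
t: 3.55
position: [0.4428, 0.1755, 0.0677]
tool_rot: [1.153, 2.92, 0.003]
force: [-0.3, -0.8, -0.1]
grip_width: 0.0674
grasp_force: 0.0
t: 3.97
position: [0.4417, 0.175, 0.0661]
tool_rot: [1.154, 2.922, -0.0]
force: [0.3, 0.9, 1.2]
grip_width: 0.0438
grasp_force: 30.0
```

```bash
python3 -m creep '[{"twist":[0,0,0],"slide":[0,0,0.015],"claw":0.2},{"twist":[0,0,0],"slide":[0,0,0.045],"claw":0.2},{"twist":[0,0,0],"slide":[0,0,0.08],"claw":0.2},{"twist":[0,0,0],"slide":[0,0,0.11],"claw":0.2},{"twist":[0,0,0],"slide":[0,0,0.12],"claw":0.2}]'
python3 -m creep '[{"twist":[0,0,0],"slide":[0,0.02,0],"claw":0.2},{"twist":[0,0,0],"slide":[0,0.055,0],"claw":0.2},{"twist":[0,0,0],"slide":[0,0.09,0],"claw":0.2},{"twist":[0,0,0],"slide":[0,0.125,0],"claw":0.2},{"twist":[0,0,0],"slide":[0,0.16,0],"claw":0.2}]'
python3 -m creep '[{"twist":[0,0,0],"slide":[-0.0072,0.035,0],"claw":0.2},{"twist":[0,0,0],"slide":[-0.0144,0.07,0],"claw":0.2},{"twist":[0,0,0],"slide":[-0.0144,0.105,0],"claw":0.2},{"twist":[0,0,0],"slide":[-0.0144,0.13,0],"claw":0.2},{"twist":[0,0,0],"slide":[-0.0144,0.1465,0],"claw":0.2}]'
python3 -m creep '[{"twist":[0,0,0],"slide":[0,0,-0.02],"claw":0.2},{"twist":[0,0,0],"slide":[0,0,-0.045],"claw":0.2},{"twist":[0,0,0],"slide":[0,0,-0.07],"claw":0.2},{"twist":[0,0,0],"slide":[0,0,-0.09],"claw":0.2},{"twist":[0,0,0],"slide":[0,0,-0.105],"claw":0.2}]'
python3 -m creep '[{"twist":[0,0,0],"slide":[0,0,-0.005],"claw":0.2},{"twist":[0,0,0],"slide":[0,0,-0.01],"claw":0.2},{"twist":[0,0,0],"slide":[0,0,-0.014],"claw":0.2},{"twist":[0,0,0],"slide":[0,0,-0.018],"claw":0.2},{"twist":[0,0,0],"slide":[0,0,-0.019],"claw":0.2}]'
```

```text
t: 4.38
position: [0.444, 0.1757, 0.1911]
tool_rot: [1.152, 2.916, 0.007]
force: [1.1, 0.6, -0.9]
grip_width: 0.0438
grasp_force: 30.0
t: 4.8
position: [0.4408, 0.3362, 0.1843]
tool_rot: [-1.154, -2.921, 0.002]
force: [-0.9, -0.2, -0.2]
grip_width: 0.0436
grasp_force: 30.0
t: 5.22
position: [0.426, 0.4836, 0.1836]
tool_rot: [-1.15, -2.922, 0.003]
force: [0.4, -0.6, -0.9]
grip_width: 0.0437
grasp_force: 30.0
t: 5.63
position: [0.4255, 0.48, 0.0765]
tool_rot: [-1.153, -2.92, 0.008]
force: [0.4, 0.2, -1.2]
grip_width: 0.0435
grasp_force: 30.0
t: 6.05
position: [0.4277, 0.4819, 0.0625]
tool_rot: [1.154, 2.921, 0.002]
force: [-0.8, -0.7, -1.7]
grip_width: 0.0434
grasp_force: 30.0
```

```bash
python3 -m creep '[{"twist":[0,0,0],"slide":[0,0,-0.001],"claw":0.3},{"twist":[0,0,0],"slide":[0,0,-0.001],"claw":0.55},{"twist":[0,0,0],"slide":[0,0,-0.001],"claw":0.7},{"twist":[0,0,0],"slide":[0,0,-0.001],"claw":0.8},{"twist":[0,0,0],"slide":[0,0,-0.001],"claw":0.9}]'
python3 -m creep '[{"twist":[0,0,0],"slide":[0,0,0],"claw":1},{"twist":[0,0,0],"slide":[0,0,0.02],"claw":1},{"twist":[0,0,0],"slide":[0,0,0.055],"claw":1},{"twist":[0,0,0],"slide":[0,0,0.095],"claw":1},{"twist":[0,0,0],"slide":[0,0,0.129],"claw":1}]'
python3 -c "
from h import *
im=arm.get_image('side'); cv2.imwrite('pics/s2.png',cv2.resize(im[110:290,170:450,::-1],None,fx=2.5,fy=2.5,interpolation=2))"
```

```text
t: 6.47
position: [0.4275, 0.4819, 0.0616]
tool_rot: [1.154, 2.922, 0.002]
force: [0.8, 0.9, 0.3]
grip_width: 0.065
grasp_force: 0.0
t: 6.88
position: [0.4272, 0.4816, 0.192]
tool_rot: [1.154, 2.922, 0.001]
force: [0.9, 1.3, 1.0]
grip_width: 0.0938
grasp_force: 0.0
```

View pics/s2.png

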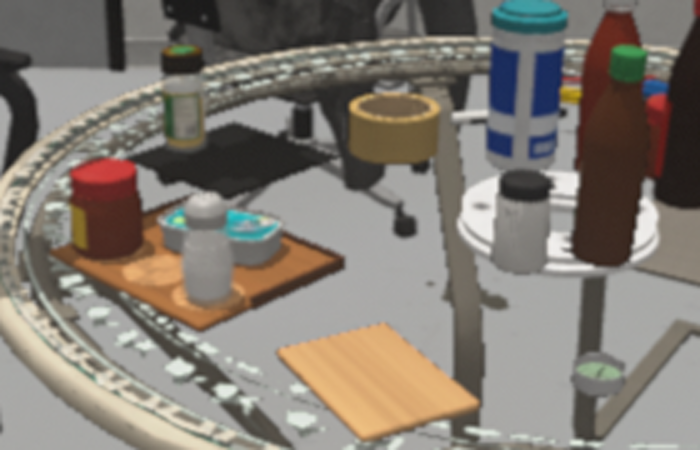

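Side view: the spice jar stands upright on the mat at (183,100). Now the shaker.

```bash
python3 -m creep '[{"twist":[0,0,0],"slide":[0.006,-0.037,0],"claw":1},{"twist":[0,0,0],"slide":[0.012,-0.074,0],"claw":1},{"twist":[0,0,0],"slide":[0.018,-0.111,0],"claw":1},{"twist":[0,0,0],"slide":[0.024,-0.148,0],"claw":1},{"twist":[0,0,0],"slide":[0.03,-0.185,0],"claw":1}]'
python3 -m creep '[{"twist":[0,0,0],"slide":[0.006,-0.037,0],"claw":1},{"twist":[0,0,0],"slide":[0.012,-0.074,0],"claw":1},{"twist":[0,0,0],"slide":[0.018,-0.111,0],"claw":1},{"twist":[0,0,0],"slide":[0.024,-0.145,0],"claw":1},{"twist":[0,0,0],"slide":[0.028,-0.1685,0],"claw":1}]'
python3 -m creep '[{"twist":[0,0,0],"slide":[0,0,-0.02],"claw":1},{"twist":[0,0,0],"slide":[0,0,-0.05],"claw":1},{"twist":[0,0,0],"slide":[0,0,-0.08],"claw":1},{"twist":[0,0,0],"slide":[0,0,-0.1],"claw":1},{"twist":[0,0,0],"slide":[0,0,-0.115],"claw":1}]'
python3 -m creep '[{"twist":[0,0,0],"slide":[0,0,-0.01],"claw":1},{"twist":[0,0,0],"slide":[0,0,-0.02],"claw":0.8},{"twist":[0,0,0],"slide":[0,0,-0.027],"claw":0.7},{"twist":[0,0,0],"slide":[0,0,-0.032],"claw":0.6},{"twist":[0,0,0],"slide":[0,0,-0.032],"claw":0.5}]'
python3 -m creep '[{"twist":[0,0,0],"slide":[0,0,0],"claw":0.3},{"twist":[0,0,0],"slide":[0,0,0],"claw":0.15},{"twist":[0,0,0],"slide":[0,0,0],"claw":0.15},{"twist":[0,0,0],"slide":[0,0,0],"claw":0.15},{"twist":[0,0,0],"slide":[0,0,0],"claw":0.15}]'
```

```text
t: 7.35
position: [0.4572, 0.295, 0.1899]
tool_rot: [1.153, 2.922, 0.0]
force: [1.4, -0.3, -0.3]
grip_width: 0.0953
grasp_force: 0.0
t: 7.77
position: [0.4854, 0.1254, 0.1901]
tool_rot: [1.156, 2.92, -0.0]
force: [-0.6, 0.3, 0.2]
grip_width: 0.0952
grasp_force: 0.0
t: 8.18
position: [0.4837, 0.1276, 0.0723]
tool_rot: [-1.154, -2.919, 0.002]
force: [0.1, 0.1, -0.8]
grip_width: 0.0948
grasp_force: 0.0
t: 8.6
position: [0.485, 0.128, 0.0424]
tool_rot: [-1.153, -2.921, 0.001]
force: [0.1, 0.1, 0.2]
grip_width: 0.0738
grasp_force: 0.0
t: 9.02
position: [0.4856, 0.1281, 0.0435]
tool_rot: [1.154, 2.921, 0.001]
force: [0.0, -0.5, 0.4]
grip_width: 0.0406
grasp_force: 0.0
```

```bash
python3 -m creep '[{"twist":[0,0,0],"slide":[0,0,0],"claw":0.15},{"twist":[0,0,0],"slide":[0,0,0],"claw":0.15},{"twist":[0,0,0],"slide":[0,0,0],"claw":0.15},{"twist":[0,0,0],"slide":[0,0,0],"claw":0.15}]'
python3 -m creep '[{"twist":[0,0,0],"slide":[0,0,0.01],"claw":0.15},{"twist":[0,0,0],"slide":[0,0,0.035],"claw":0.15},{"twist":[0,0,0],"slide":[0,0,0.07],"claw":0.15},{"twist":[0,0,0],"slide":[0,0,0.1],"claw":0.15},{"twist":[0,0,0],"slide":[0,0,0.117],"claw":0.15}]'
```

```text
t: 9.35
position: [0.4854, 0.128, 0.0432]
tool_rot: [1.154, 2.922, -0.0]
force: [-1.4, -0.6, 2.9]
grip_width: 0.0325
grasp_force: 30.0
t: 9.77
position: [0.4868, 0.1284, 0.1645]
tool_rot: [1.152, 2.918, 0.005]
force: [0.7, -0.7, -1.3]
grip_width: 0.0323
grasp_force: 29.9
```

```bash
python3 -m creep '[{"twist":[0,0,0],"slide":[0,0.02,0.01],"claw":0.15},{"twist":[0,0,0],"slide":[0,0.055,0.01],"claw":0.15},{"twist":[0,0,0],"slide":[0,0.09,0.01],"claw":0.15},{"twist":[0,0,0],"slide":[0,0.125,0.01],"claw":0.15},{"twist":[0,0,0],"slide":[0,0.16,0.01],"claw":0.15}]'
python3 -m creep '[{"twist":[0,0,0],"slide":[0.003,0.035,0],"claw":0.15},{"twist":[0,0,0],"slide":[0.0058,0.07,0],"claw":0.15},{"twist":[0,0,0],"slide":[0.0058,0.105,0],"claw":0.15},{"twist":[0,0,0],"slide":[0.0058,0.14,0],"claw":0.15},{"twist":[0,0,0],"slide":[0.0058,0.165,0],"claw":0.15}]'
python3 -m creep '[{"twist":[0,0,0],"slide":[0,0.02,0],"claw":0.15},{"twist":[0,0,0],"slide":[0,0.0265,0],"claw":0.15},{"twist":[0,0,0],"slide":[0,0.0265,-0.02],"claw":0.15},{"twist":[0,0,0],"slide":[0,0.0265,-0.05],"claw":0.15},{"twist":[0,0,0],"slide":[0,0.0265,-0.08],"claw":0.15}]'
python3 -m creep '[{"twist":[0,0,0],"slide":[0,0,-0.02],"claw":0.15},{"twist":[0,0,0],"slide":[0,0,-0.03],"claw":0.15},{"twist":[0,0,0],"slide":[0,0,-0.04],"claw":0.15},{"twist":[0,0,0],"slide":[0,0,-0.047],"claw":0.15},{"twist":[0,0,0],"slide":[0,0,-0.05],"claw":0.15}]'
python3 -m creep '[{"twist":[0,0,0],"slide":[0,0,-0.001],"claw":0.15},{"twist":[0,0,0],"slide":[0,0,-0.001],"claw":0.15},{"twist":[0,0,0],"slide":[0,0,-0.001],"claw":0.15}]'
```

```text
t: 10.18
position: [0.4849, 0.2896, 0.1706]
tool_rot: [1.154, 2.922, 0.001]
force: [0.5, -0.1, -0.7]
grip_width: 0.033
grasp_force: 29.9
t: 10.6
position: [0.4903, 0.4558, 0.17]
tool_rot: [-1.152, -2.922, -0.001]
force: [1.6, -0.0, -1.6]
grip_width: 0.0328
grasp_force: 29.9
t: 11.02
position: [0.4918, 0.4799, 0.0909]
tool_rot: [1.153, 2.921, 0.004]
force: [-0.3, 0.8, -1.6]
grip_width: 0.0327
grasp_force: 29.9
t: 11.43
position: [0.4913, 0.4795, 0.04]
tool_rot: [1.154, 2.922, 0.0]
force: [-0.9, -0.5, -0.9]
grip_width: 0.0323
grasp_force: 29.9
t: 11.68
position: [0.4918, 0.4801, 0.0403]
tool_rot: [1.154, 2.921, 0.003]
force: [0.1, 0.2, -0.5]
grip_width: 0.0324
grasp_force: 29.9
```

```bash
python3 -m creep '[{"twist":[0,0,0],"slide":[0,0,-0.001],"claw":0.25},{"twist":[0,0,0],"slide":[0,0,-0.001],"claw":0.5},{"twist":[0,0,0],"slide":[0,0,-0.001],"claw":0.6},{"twist":[0,0,0],"slide":[0,0,-0.001],"claw":0.7},{"twist":[0,0,0],"slide":[0,0,-0.001],"claw":0.7}]'
python3 -m creep '[{"twist":[0,0,0],"slide":[0,0,0],"claw":0.8},{"twist":[0,0,0],"slide":[0,0,0.02],"claw":0.8},{"twist":[0,0,0],"slide":[0,0,0.06],"claw":1},{"twist":[0,0,0],"slide":[0,0,0.1],"claw":1},{"twist":[0,0,0],"slide":[0,0,0.15],"claw":1}]'
python3 -m creep '[{"twist":[0,0,0],"slide":[-0.013,-0.036,0.002],"claw":1},{"twist":[0,0,0],"slide":[-0.026,-0.072,0.002],"claw":1},{"twist":[0,0,0],"slide":[-0.039,-0.107,0.002],"claw":1},{"twist":[0,0,0],"slide":[-0.053,-0.143,0.002],"claw":1},{"twist":[0,0,0],"slide":[-0.066,-0.178,0.002],"claw":1}]'
python3 -m creep '[{"twist":[0,0,0],"slide":[-0.013,-0.036,0],"claw":1},{"twist":[0,0,0],"slide":[-0.024,-0.065,0],"claw":1},{"twist":[0,0,0],"slide":[-0.032,-0.087,0],"claw":1},{"twist":[0,0,0],"slide":[-0.032,-0.087,0],"claw":1},{"twist":[0,0,0],"slide":[-0.032,-0.087,0],"claw":1}]'
python3 - <<'E'
from h import *
for o,z in(("chilli_jar",.081),("spice_jar",.108),("shaker",.09)):
    for n in("top","side"):
        if n=="top": arm.get_image(n)
        for r in arm.boxes_of(n,o)[:1]: print(o,n,round(r["p"],2),np.round(ray(n,r["box"][0],r["box"][1],z if n=="top" else z/2),3),r["box"])
im=arm.get_image('top'); cv2.imwrite('pics/t3.png',cv2.resize(im[110:320,195:475,::-1],None,fx=2.5,fy=2.5,interpolation=2))
E
```

```text
t: 12.1
position: [0.4912, 0.4797, 0.0383]
tool_rot: [1.154, 2.922, 0.001]
force: [-0.9, -0.4, -0.3]
grip_width: 0.0541
grasp_force: 0.0
t: 12.52
position: [0.4904, 0.479, 0.1801]
tool_rot: [-1.154, -2.921, 0.003]
force: [0.7, 0.3, 0.0]
grip_width: 0.0871
grasp_force: 0.0
t: 12.93
position: [0.4241, 0.3001, 0.1816]
tool_rot: [1.153, 2.922, 0.0]
force: [0.6, 0.6, 0.3]
grip_width: 0.0952
grasp_force: 0.0
t: 13.35
position: [0.3931, 0.214, 0.182]
tool_rot: [1.156, 2.92, 0.002]
force: [0.1, 0.3, 0.3]
grip_width: 0.0953
grasp_force: 0.0
chilli_jar side 0.7 [0.393 0.218 0.04 ] [212.0, 194.0, 30.8, 42.6]
spice_jar top 0.71 [0.43  0.472 0.108] [237.1, 267.2, 20.9, 18.0]
spice_jar side 0.8 [0.435 0.476 0.054] [245.3, 150.1, 17.6, 43.7]
shaker top 0.47 [0.489 0.465 0.09 ] [241.8, 243.7, 17.8, 20.0]
shaker side 0.93 [0.485 0.129 0.045] [250.5, 210.1, 28.3, 45.3]
```

View pics/t3.png

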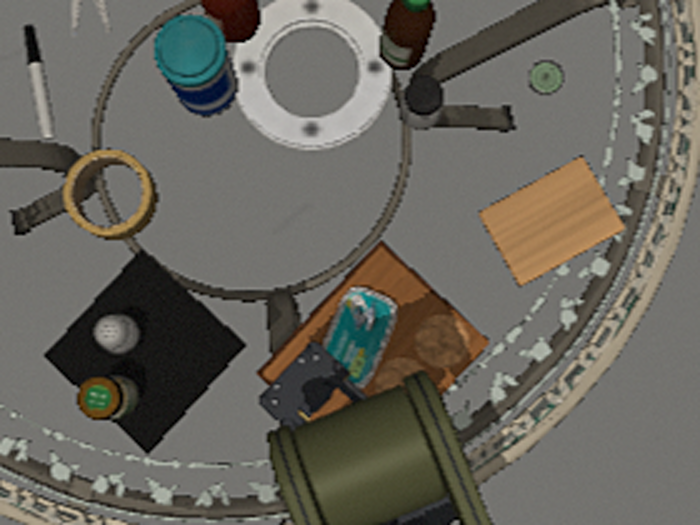

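Top view: the shaker (115,333) and the spice jar (103,397) stand on the mat, and the gripper is over the chilli jar.

```bash
python3 -m creep '[{"twist":[0,0,0],"slide":[0,0,-0.02],"claw":1},{"twist":[0,0,0],"slide":[0,0,-0.05],"claw":1},{"twist":[0,0,0],"slide":[0,0,-0.08],"claw":1},{"twist":[0,0,0],"slide":[0,0,-0.1],"claw":1},{"twist":[0,0,0],"slide":[0,0,-0.11],"claw":1}]'
python3 -m creep '[{"twist":[0,0,0],"slide":[0,0,-0.01],"claw":1},{"twist":[0,0,0],"slide":[0,0,-0.018],"claw":1},{"twist":[0,0,0],"slide":[0,0,-0.024],"claw":0.9},{"twist":[0,0,0],"slide":[0,0,-0.026],"claw":0.8},{"twist":[0,0,0],"slide":[0,0,-0.026],"claw":0.7}]'
python3 -m creep '[{"twist":[0,0,0],"slide":[0,0,0],"claw":0.5},{"twist":[0,0,0],"slide":[0,0,0],"claw":0.4},{"twist":[0,0,0],"slide":[0,0,0],"claw":0.4},{"twist":[0,0,0],"slide":[0,0,0],"claw":0.4},{"twist":[0,0,0],"slide":[0,0,0],"claw":0.4}]'
python3 -m creep '[{"twist":[0,0,0],"slide":[0,0,0],"claw":0.4},{"twist":[0,0,0],"slide":[0,0,0],"claw":0.4},{"twist":[0,0,0],"slide":[0,0,0],"claw":0.4}]'
```

```text
t: 14.27
position: [0.3908, 0.2138, 0.0682]
tool_rot: [-1.152, -2.918, 0.006]
force: [-0.2, -0.4, -0.1]
grip_width: 0.0948
grasp_force: 0.0
t: 14.68
position: [0.3933, 0.2147, 0.0458]
tool_rot: [1.154, 2.922, 0.0]
force: [0.5, -0.0, 0.2]
grip_width: 0.0804
grasp_force: 0.0
t: 15.1
position: [0.3936, 0.2148, 0.0463]
tool_rot: [1.154, 2.921, 0.001]
force: [0.4, -0.1, 1.6]
grip_width: 0.0561
grasp_force: 30.0
t: 15.35
position: [0.3936, 0.2148, 0.0463]
tool_rot: [1.153, 2.921, 0.001]
force: [-0.1, 0.7, 3.7]
grip_width: 0.0559
grasp_force: 30.0
```

```bash
python3 -m creep '[{"twist":[0,0,0],"slide":[0,0,0.01],"claw":0.4},{"twist":[0,0,0],"slide":[0,0,0.035],"claw":0.4},{"twist":[0,0,0],"slide":[0,0,0.065],"claw":0.4},{"twist":[0,0,0],"slide":[0,0,0.09],"claw":0.4},{"twist":[0,0,0],"slide":[0,0,0.1],"claw":0.4}]'
python3 -m creep '[{"twist":[0,0,0],"slide":[0.01,0.018,0],"claw":0.4},{"twist":[0,0,0],"slide":[0.027,0.05,0],"claw":0.4},{"twist":[0,0,0],"slide":[0.044,0.08,0],"claw":0.4},{"twist":[0,0,0],"slide":[0.061,0.112,0],"claw":0.4},{"twist":[0,0,0],"slide":[0.078,0.143,0],"claw":0.4}]'
python3 -m creep '[{"twist":[0,0,0],"slide":[0.016,0.03,0],"claw":0.4},{"twist":[0,0,0],"slide":[0.027,0.05,0],"claw":0.4},{"twist":[0,0,0],"slide":[0.031,0.0563,0],"claw":0.4},{"twist":[0,0,0],"slide":[0.031,0.0563,-0.02],"claw":0.4},{"twist":[0,0,0],"slide":[0.031,0.0563,-0.05],"claw":0.4}]'
python3 -m creep '[{"twist":[0,0,0],"slide":[0,0,-0.02],"claw":0.4},{"twist":[0,0,0],"slide":[0,0,-0.035],"claw":0.4},{"twist":[0,0,0],"slide":[0,0,-0.045],"claw":0.4},{"twist":[0,0,0],"slide":[0,0,-0.05],"claw":0.4},{"twist":[0,0,0],"slide":[0,0,-0.054],"claw":0.4}]'
python3 -m creep '[{"twist":[0,0,0],"slide":[0,0,-0.001],"claw":0.4},{"twist":[0,0,0],"slide":[0,0,-0.001],"claw":0.4},{"twist":[0,0,0],"slide":[0,0,-0.001],"claw":0.4}]'
```

```text
t: 15.77
position: [0.3945, 0.2151, 0.1494]
tool_rot: [1.153, 2.919, 0.005]
force: [0.4, 0.2, -2.0]
grip_width: 0.0561
grasp_force: 30.0
t: 16.18
position: [0.4708, 0.3585, 0.144]
tool_rot: [-1.153, -2.921, 0.003]
force: [1.0, -0.4, -1.7]
grip_width: 0.0565
grasp_force: 30.0
t: 16.6
position: [0.504, 0.4153, 0.0981]
tool_rot: [1.152, 2.919, 0.007]
force: [-0.2, 0.4, -1.3]
grip_width: 0.0558
grasp_force: 30.0
t: 17.02
position: [0.5021, 0.4136, 0.0414]
tool_rot: [1.154, 2.922, -0.0]
force: [-0.2, 1.2, -1.4]
grip_width: 0.0561
grasp_force: 30.0
t: 17.27
position: [0.5028, 0.4143, 0.042]
tool_rot: [1.154, 2.921, 0.003]
force: [0.5, -0.4, -2.5]
grip_width: 0.0563
grasp_force: 30.0
```

```bash
python3 -m creep '[{"twist":[0,0,0],"slide":[0,0,-0.001],"claw":0.6},{"twist":[0,0,0],"slide":[0,0,-0.001],"claw":0.7},{"twist":[0,0,0],"slide":[0,0,-0.001],"claw":0.8},{"twist":[0,0,0],"slide":[0,0,-0.001],"claw":0.9},{"twist":[0,0,0],"slide":[0,0,-0.001],"claw":0.9}]'
python3 -m creep '[{"twist":[0,0,0],"slide":[0,0,0],"claw":0.95},{"twist":[0,0,0],"slide":[0,0,0.02],"claw":0.95},{"twist":[0,0,0],"slide":[0,0,0.06],"claw":0.95},{"twist":[0,0,0],"slide":[0,0,0.1],"claw":0.95},{"twist":[0,0,0],"slide":[0,0,0.14],"claw":0.95}]'
python3 - <<'E'
from h import *
for n in("top","side"): arm.get_image(n)
for o,z in(("tin",.034),("chilli_jar",.076)):
    for r in arm.trace("top",o)[:2]:
        ys,xs=np.nonzero(r["pixels"]); P=np.array([ray("top",u,v,z)[:2] for u,v in zip(xs,ys)])
        b=cv2.minAreaRect((P*1000).astype(np.float32)); print(o,r["p"],np.round(P.mean(0),4),[np.round(x,1) for x in b])
im=arm.get_image('side'); cv2.imwrite('pics/s4.png',cv2.resize(im[110:290,170:450,::-1],None,fx=2.5,fy=2.5,interpolation=2))
E
```

```text
t: 17.68
position: [0.5022, 0.414, 0.0399]
tool_rot: [1.154, 2.922, 0.001]
force: [-0.7, 0.6, -0.9]
grip_width: 0.0783
grasp_force: 0.0
t: 18.1
position: [0.5015, 0.4134, 0.1805]
tool_rot: [-1.154, -2.921, 0.002]
force: [1.3, 0.4, 0.6]
grip_width: 0.0904
grasp_force: 0.0
tin 0.79 [0.4896 0.219 ] [array([490.3, 218.2]), array([ 60.7, 103.9]), np.float64(65.9)]
chilli_jar 0.6 [0.5151 0.3887] [array([515. , 388.9]), array([27.8, 12.8]), np.float64(45.5)]
```

View pics/s4.png

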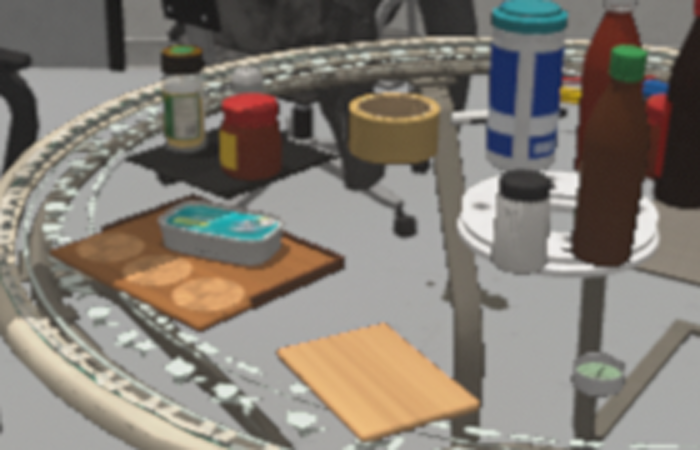

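Side view: all three jars stand upright on the mat and the tin is untouched at (222,232). Now the tin.

```bash
python3 -m creep '[{"twist":[0,0,5],"slide":[-0.002,-0.037,0],"claw":0.9},{"twist":[0,0,11],"slide":[-0.005,-0.074,0],"claw":0.85},{"twist":[0,0,17],"slide":[-0.008,-0.111,0],"claw":0.8},{"twist":[0,0,19.6],"slide":[-0.011,-0.148,0],"claw":0.8},{"twist":[0,0,19.6],"slide":[-0.013,-0.18,0],"claw":0.8}]'
python3 -m creep '[{"twist":[0,0,0],"slide":[0,-0.0155,0],"claw":0.8},{"twist":[0,0,0],"slide":[0,-0.0155,-0.02],"claw":0.8},{"twist":[0,0,0],"slide":[0,-0.0155,-0.05],"claw":0.8},{"twist":[0,0,0],"slide":[0,-0.0155,-0.08],"claw":0.8},{"twist":[0,0,0],"slide":[0,-0.0155,-0.1],"claw":0.8}]'
python3 -m creep '[{"twist":[0,0,0],"slide":[0,0,-0.01],"claw":0.8},{"twist":[0,0,0],"slide":[0,0,-0.02],"claw":0.8},{"twist":[0,0,0],"slide":[0,0,-0.025],"claw":0.8},{"twist":[0,0,0],"slide":[0,0,-0.025],"claw":0.8},{"twist":[0,0,0],"slide":[0,0,-0.025],"claw":0.8}]'
```

```text
t: 18.77
position: [0.487, 0.2314, 0.1764]
tool_rot: [-0.636, -3.072, 0.005]
force: [0.7, 0.1, 0.2]
grip_width: 0.0763
grasp_force: 0.0
t: 19.18
position: [0.4857, 0.2169, 0.0741]
tool_rot: [-0.639, -3.069, 0.006]
force: [0.1, 0.1, 0.4]
grip_width: 0.0762
grasp_force: 0.0
t: 19.6
position: [0.4896, 0.2186, 0.0553]
tool_rot: [0.639, 3.075, 0.001]
force: [0.2, 0.1, 0.7]
grip_width: 0.0762
grasp_force: 0.0
```

```bash
python3 -m creep '[{"twist":[0,0,0],"slide":[0,0,-0.01],"claw":0.8},{"twist":[0,0,0],"slide":[0,0,-0.021],"claw":0.8},{"twist":[0,0,0],"slide":[0,0,-0.031],"claw":0.8},{"twist":[0,0,0],"slide":[0,0,-0.038],"claw":0.8},{"twist":[0,0,0],"slide":[0,0,-0.042],"claw":0.8}]'
python3 -m creep '[{"twist":[0,0,0],"slide":[0,0,0],"claw":0.6},{"twist":[0,0,0],"slide":[0,0,0],"claw":0.5},{"twist":[0,0,0],"slide":[0,0,0],"claw":0.5},{"twist":[0,0,0],"slide":[0,0,0],"claw":0.5},{"twist":[0,0,0],"slide":[0,0,0],"claw":0.5}]'
python3 -m creep '[{"twist":[0,0,0],"slide":[0,0,0],"claw":0.5},{"twist":[0,0,0],"slide":[0,0,0],"claw":0.5},{"twist":[0,0,0],"slide":[0,0,0.005],"claw":0.5},{"twist":[0,0,0],"slide":[0,0,0.02],"claw":0.5},{"twist":[0,0,0],"slide":[0,0,0.04],"claw":0.5}]'
```

```text
t: 20.02
position: [0.4879, 0.218, 0.0107]
tool_rot: [-0.639, -3.074, 0.002]
force: [0.3, 0.1, 0.3]
grip_width: 0.0759
grasp_force: 0.0
t: 20.43
position: [0.4895, 0.2185, 0.0132]
tool_rot: [0.639, 3.075, 0.001]
force: [0.2, 0.3, 0.4]
grip_width: 0.0499
grasp_force: 0.0
t: 20.85
position: [0.4875, 0.2178, 0.0516]
tool_rot: [-0.639, -3.072, 0.003]
force: [0.8, 0.1, 1.0]
grip_width: 0.0475
grasp_force: 0.0
```

```bash
python3 -m creep '[{"twist":[0,0,0],"slide":[0,0,0.04],"claw":0.5},{"twist":[0,0,0],"slide":[0,0,0.08],"claw":0.5},{"twist":[0,0,0],"slide":[0,0,0.12],"claw":0.5},{"twist":[0,0,0],"slide":[0,0,0.12],"claw":0.5}]'; python3 - <<'E'
from h import *
a=arm.get_image('side')[140:280,170:400]; b=arm.get_image('top')[180:320,270:420]
f=lambda x:cv2.resize(x[:,:,::-1],None,fx=2,fy=2,interpolation=2)
cv2.imwrite('pics/x5.png',np.hstack([f(a),f(b)]))
for n in("top","side"):
    for r in arm.trace(n,"tin")[:2]: print(n,r["p"],r["box"])
E
```

```text
t: 21.18
position: [0.4942, 0.2201, 0.1836]
tool_rot: [0.637, 3.061, 0.013]
force: [0.7, -0.1, 1.4]
grip_width: 0.0477
grasp_force: 0.0
side 0.7 [256.9, 203.5, 50.1, 25.6]
side 0.3 [244.4, 148.5, 17.7, 45.8]
```

View pics/x5.png

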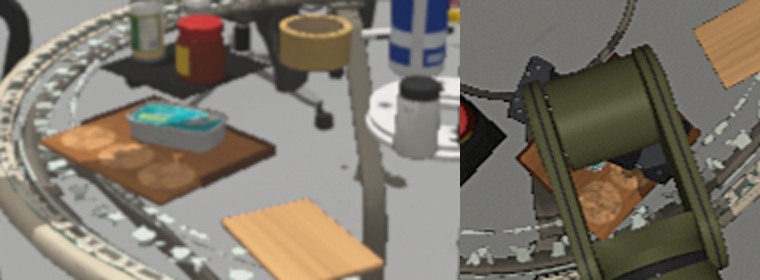

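Side crop: the tin is still on the stand at (178,127) and was not moved. The fingers only went to 47.5 mm and met no contact. I'll go back down and close further.

```bash
python3 -m creep '[{"twist":[0,0,0],"slide":[0,0,-0.02],"claw":0.8},{"twist":[0,0,0],"slide":[0,0,-0.05],"claw":0.8},{"twist":[0,0,0],"slide":[0,0,-0.08],"claw":0.8},{"twist":[0,0,0],"slide":[0,0,-0.1],"claw":0.8},{"twist":[0,0,0],"slide":[0,0,-0.115],"claw":0.8}]'
python3 -m creep '[{"twist":[0,0,0],"slide":[0,0,0],"claw":0.8},{"twist":[0,0,0],"slide":[0,0,0],"claw":0.8},{"twist":[0,0,0],"slide":[0,0,0],"claw":0.8}]'
python3 - <<'E'
from h import *
print(proj("side",[.489,.2185,.021]), proj("side",[.489,.2185,.034]))
m=arm.get_image("side"); cv2.imwrite('pics/x6.png',cv2.resize(m[130:280,180:380,::-1],None,fx=4,fy=4,interpolation=2))
E
```

```text
t: 21.8
position: [0.4855, 0.2171, 0.0523]
tool_rot: [-0.638, -3.069, 0.006]
force: [-0.3, 0.5, 0.1]
grip_width: 0.0738
grasp_force: 0.0
t: 22.05
position: [0.489, 0.2183, 0.0576]
tool_rot: [-0.64, -3.075, 0.0]
force: [0.4, -0.1, -0.1]
grip_width: 0.0761
grasp_force: 0.0
[257.22258075 202.73378873] [257.05193715 197.22616312]
```

View pics/x6.png

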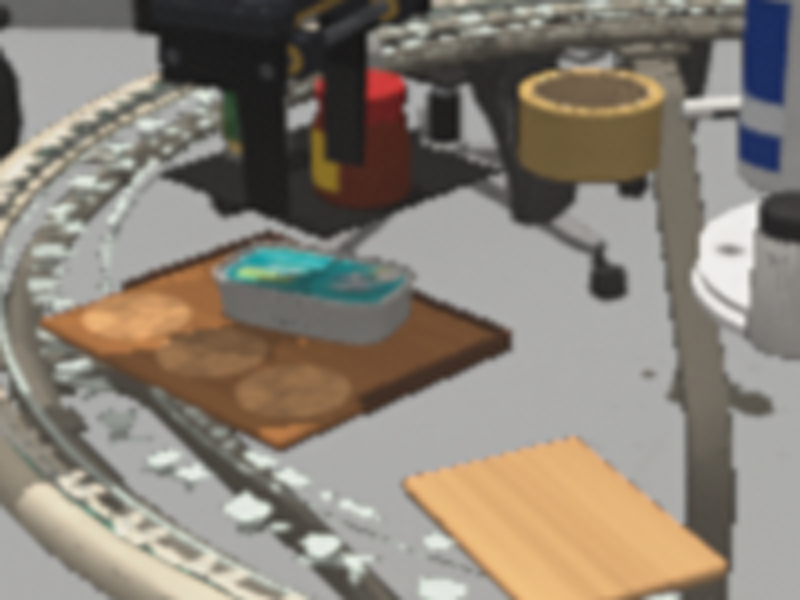

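```bash
python3 - <<'E'
from h import *
t=np.array([.489,.2183,.0576]); y=np.array([.4,.917,0])
for s in(-.044,.044):
  for z in (0,.01,.02,.03): print(s,z,np.round((proj("side",t+s*y+[0,0,z])-[180,130])*4))
E
```

```text
-0.044 0 [265. 258.]
-0.044 0.01 [265. 240.]
-0.044 0.02 [264. 222.]
-0.044 0.03 [263. 204.]
0.044 0 [346. 201.]
0.044 0.01 [345. 184.]
0.044 0.02 [345. 167.]
0.044 0.03 [345. 150.]
```

The fingertips show about 23 mm above the nominal TCP at this opening. I'll check how that changes with the opening.

```bash
python3 -m creep '[{"twist":[0,0,0],"slide":[0,0,0],"claw":0.61},{"twist":[0,0,0],"slide":[0,0,0],"claw":0.61},{"twist":[0,0,0],"slide":[0,0,0],"claw":0.61},{"twist":[0,0,0],"slide":[0,0,0],"claw":0.61}]'; python3 -c "
from h import *
cv2.imwrite('pics/a.png',arm.get_image('side')[:,:,::-1])"
python3 -m creep '[{"twist":[0,0,0],"slide":[0,0,0],"claw":0.3},{"twist":[0,0,0],"slide":[0,0,0],"claw":0.3},{"twist":[0,0,0],"slide":[0,0,0],"claw":0.3},{"twist":[0,0,0],"slide":[0,0,0],"claw":0.3},{"twist":[0,0,0],"slide":[0,0,0],"claw":0.3}]'; python3 - <<'E'
from h import *
b=arm.get_image('side')[:,:,::-1]; a=cv2.imread('pics/a.png')
cv2.imwrite('pics/x7.png',np.hstack([cv2.resize(m[130:220,210:310],None,fx=4,fy=4,interpolation=2) for m in(a,b)]))
t=np.array([.489,.2183,.0576]); y=np.array([.4,.917,0])
for s in(-.036,.036,-.02,.02):
  for z in (0,.01,.02,.03): print(s,z,np.round((proj("side",t+s*y+[0,0,z])-[210,130])*4))
E
```

```text
t: 22.43
position: [0.4894, 0.2185, 0.0583]
tool_rot: [0.639, 3.075, 0.001]
force: [-0.4, 0.9, -0.1]
grip_width: 0.0592
grasp_force: 0.0
t: 22.9
position: [0.489, 0.2183, 0.0576]
tool_rot: [-0.64, -3.076, 0.0]
force: [-0.2, -0.6, 0.2]
grip_width: 0.0309
grasp_force: 0.0
-0.036 0 [153. 253.]
-0.036 0.01 [152. 235.]
-0.036 0.02 [152. 217.]
-0.036 0.03 [151. 199.]
0.036 0 [219. 206.]
0.036 0.01 [219. 189.]
0.036 0.02 [218. 172.]
0.036 0.03 [218. 154.]
-0.02 0 [168. 242.]
-0.02 0.01 [168. 224.]
-0.02 0.02 [167. 206.]
-0.02 0.03 [166. 188.]
0.02 0 [205. 216.]
0.02 0.01 [204. 199.]
0.02 0.02 [204. 181.]
0.02 0.03 [204. 164.]
```

View pics/x7.png

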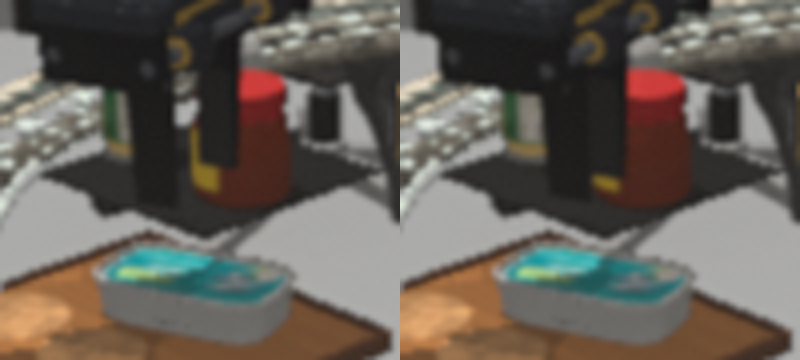

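The offset is a constant ~24 mm at every opening, so the fingers closed above the tin. I'll descend that much lower, in stages, and watch the force.

```bash
python3 -m creep '[{"twist":[0,0,0],"slide":[0,0,0],"claw":0.8},{"twist":[0,0,0],"slide":[0,0,0],"claw":0.8},{"twist":[0,0,0],"slide":[0,0,0],"claw":0.8},{"twist":[0,0,0],"slide":[0,0,0],"claw":0.8},{"twist":[0,0,0],"slide":[0,0,0],"claw":0.8}]'
python3 -m creep '[{"twist":[0,0,0],"slide":[0,0,0],"claw":0.8},{"twist":[0,0,0],"slide":[0,0,0],"claw":0.8},{"twist":[0,0,0],"slide":[0,0,-0.01],"claw":0.8},{"twist":[0,0,0],"slide":[0,0,-0.02],"claw":0.8},{"twist":[0,0,0],"slide":[0,0,-0.03],"claw":0.8}]'
python3 -m creep '[{"twist":[0,0,0],"slide":[0,0,-0.01],"claw":0.8},{"twist":[0,0,0],"slide":[0,0,-0.018],"claw":0.8},{"twist":[0,0,0],"slide":[0,0,-0.023],"claw":0.8},{"twist":[0,0,0],"slide":[0,0,-0.026],"claw":0.8},{"twist":[0,0,0],"slide":[0,0,-0.028],"claw":0.8}]'
python3 -m creep '[{"twist":[0,0,0],"slide":[0,0,-0.003],"claw":0.8},{"twist":[0,0,0],"slide":[0,0,-0.006],"claw":0.8},{"twist":[0,0,0],"slide":[0,0,-0.008],"claw":0.8},{"twist":[0,0,0],"slide":[0,0,-0.008],"claw":0.8}]'
```

```text
t: 23.37
position: [0.489, 0.2183, 0.0576]
tool_rot: [-0.64, -3.076, 0.0]
force: [1.3, 0.6, -0.1]
grip_width: 0.0577
grasp_force: 0.0
t: 23.78
position: [0.4887, 0.2182, 0.0263]
tool_rot: [-0.64, -3.075, 0.0]
force: [0.2, 0.1, -0.1]
grip_width: 0.0759
grasp_force: 0.0
t: 24.2
position: [0.4888, 0.2183, -0.0011]
tool_rot: [-0.64, -3.075, 0.001]
force: [0.1, 0.6, 0.5]
grip_width: 0.076
grasp_force: 0.0
t: 24.53
position: [0.4889, 0.2183, -0.0087]
tool_rot: [-0.64, -3.075, 0.0]
force: [-0.7, 0.1, 1.1]
grip_width: 0.0766
grasp_force: 0.0
```

```bash
python3 -m creep '[{"twist":[0,0,0],"slide":[0,0,0],"claw":0.6},{"twist":[0,0,0],"slide":[0,0,0],"claw":0.5},{"twist":[0,0,0],"slide":[0,0,0],"claw":0.45},{"twist":[0,0,0],"slide":[0,0,0],"claw":0.45},{"twist":[0,0,0],"slide":[0,0,0],"claw":0.45}]'
python3 -m creep '[{"twist":[0,0,0],"slide":[0,0,0],"claw":0.45},{"twist":[0,0,0],"slide":[0,0,0],"claw":0.45},{"twist":[0,0,0],"slide":[0,0,0],"claw":0.45}]'
```

```text
t: 24.95
position: [0.4894, 0.2185, -0.0081]
tool_rot: [0.64, 3.075, 0.001]
force: [1.1, 1.2, -0.1]
grip_width: 0.0597
grasp_force: 30.0
t: 25.2
position: [0.4893, 0.2185, -0.0081]
tool_rot: [0.64, 3.075, 0.001]
force: [1.0, 1.5, 1.8]
grip_width: 0.0594
grasp_force: 30.0
```

```bash
python3 -m creep '[{"twist":[0,0,0],"slide":[0,0,0.01],"claw":0.45},{"twist":[0,0,0],"slide":[0,0,0.03],"claw":0.45},{"twist":[0,0,0],"slide":[0,0,0.06],"claw":0.45},{"twist":[0,0,0],"slide":[0,0,0.085],"claw":0.45},{"twist":[0,0,0],"slide":[0,0,0.1],"claw":0.45}]'
python3 -m creep '[{"twist":[0,0,-4],"slide":[0.01,-0.016,0],"claw":0.45},{"twist":[0,0,-9],"slide":[0.026,-0.044,0],"claw":0.45},{"twist":[0,0,-14],"slide":[0.042,-0.07,0],"claw":0.45},{"twist":[0,0,-19],"slide":[0.058,-0.097,0],"claw":0.45},{"twist":[0,0,-24],"slide":[0.074,-0.123,0],"claw":0.45}]'
python3 -m creep '[{"twist":[0,0,-5],"slide":[0.016,-0.027,0],"claw":0.45},{"twist":[0,0,-10],"slide":[0.032,-0.053,0],"claw":0.45},{"twist":[0,0,-13],"slide":[0.047,-0.078,0],"claw":0.45},{"twist":[0,0,-13],"slide":[0.0556,-0.0917,0],"claw":0.45},{"twist":[0,0,-13],"slide":[0.0556,-0.0917,0],"claw":0.45}]'
python3 -m creep '[{"twist":[0,0,0],"slide":[0,0,-0.015],"claw":0.45},{"twist":[0,0,0],"slide":[0,0,-0.035],"claw":0.45},{"twist":[0,0,0],"slide":[0,0,-0.055],"claw":0.45},{"twist":[0,0,0],"slide":[0,0,-0.075],"claw":0.45},{"twist":[0,0,0],"slide":[0,0,-0.085],"claw":0.45}]'
python3 -m creep '[{"twist":[0,0,0],"slide":[0,0,-0.005],"claw":0.45},{"twist":[0,0,0],"slide":[0,0,-0.009],"claw":0.45},{"twist":[0,0,0],"slide":[0,0,-0.012],"claw":0.45},{"twist":[0,0,0],"slide":[0,0,-0.014],"claw":0.45},{"twist":[0,0,0],"slide":[0,0,-0.014],"claw":0.45}]'
```

```text
t: 25.62
position: [0.49, 0.2185, 0.0949]
tool_rot: [0.639, 3.073, 0.002]
force: [1.2, 1.0, -1.4]
grip_width: 0.0597
grasp_force: 30.0
t: 26.03
position: [0.5629, 0.0939, 0.0917]
tool_rot: [-1.271, -2.872, 0.001]
force: [-0.2, 0.7, -1.9]
grip_width: 0.0596
grasp_force: 30.0
t: 26.45
position: [0.6196, 0.0009, 0.0917]
tool_rot: [1.585, 2.712, -0.001]
force: [-0.1, 0.1, -1.3]
grip_width: 0.0594
grasp_force: 30.0
t: 26.87
position: [0.6158, 0.005, 0.0036]
tool_rot: [-1.577, -2.711, 0.003]
force: [0.4, -0.1, -1.7]
grip_width: 0.0597
grasp_force: 30.0
t: 27.28
position: [0.6191, 0.0037, -0.0067]
tool_rot: [1.582, 2.713, 0.001]
force: [-0.5, 0.4, -1.7]
grip_width: 0.0592
grasp_force: 30.0
```

```bash
python3 -m creep '[{"twist":[0,0,0],"slide":[0,0,-0.001],"claw":0.45},{"twist":[0,0,0],"slide":[0,0,-0.001],"claw":0.65},{"twist":[0,0,0],"slide":[0,0,-0.001],"claw":0.75},{"twist":[0,0,0],"slide":[0,0,-0.001],"claw":0.8},{"twist":[0,0,0],"slide":[0,0,-0.001],"claw":0.85}]'
python3 -m creep '[{"twist":[0,0,0],"slide":[0,0,0],"claw":0.85},{"twist":[0,0,0],"slide":[0,0,0.015],"claw":0.85},{"twist":[0,0,0],"slide":[0,0,0.05],"claw":0.85},{"twist":[0,0,0],"slide":[0,0,0.09],"claw":0.85},{"twist":[0,0,0],"slide":[0,0,0.13],"claw":0.9}]'
python3 -m creep '[{"twist":[0,0,6],"slide":[-0.01,0.035,0.02],"claw":1},{"twist":[0,0,12],"slide":[-0.02,0.07,0.04],"claw":1},{"twist":[0,0,17.4],"slide":[-0.03,0.105,0.07],"claw":1},{"twist":[0,0,17.4],"slide":[-0.04,0.14,0.07],"claw":1},{"twist":[0,0,17.4],"slide":[-0.05,0.175,0.07],"claw":1}]'
python3 - <<'E'
from h import *
for n in("top","side"): save(n,n+"8.png")
for o,z in(("tin",.034),("board",.008),("chilli_jar",.076),("spice_jar",.108),("shaker",.09)):
    for r in arm.trace("top",o)[:1]:
        ys,xs=np.nonzero(r["pixels"]); P=np.array([ray("top",u,v,z)[:2] for u,v in zip(xs,ys)])
        b=cv2.minAreaRect((P*1000).astype(np.float32)); print(o,round(r["p"],2),np.round(P.mean(0),4),[np.round(x,1) for x in b])
a=cv2.imread("pics/top8.png")[110:310,200:450];b=cv2.imread("pics/side8.png")[120:300,200:400]
cv2.imwrite('pics/x8.png',np.hstack([cv2.resize(a,(450,360)),cv2.resize(b,(350,360))]))
E
```

```text
t: 27.7
position: [0.6192, 0.0036, -0.0077]
tool_rot: [1.582, 2.713, 0.001]
force: [-0.8, 0.4, 0.3]
grip_width: 0.0761
grasp_force: 0.0
t: 28.12
position: [0.6176, 0.0037, 0.1221]
tool_rot: [-1.582, -2.712, 0.002]
force: [1.2, 0.3, -0.2]
grip_width: 0.0831
grasp_force: 0.0
t: 28.53
position: [0.5697, 0.1806, 0.1955]
tool_rot: [1.153, 2.917, 0.006]
force: [0.1, 0.2, 0.2]
grip_width: 0.095
grasp_force: 0.0
tin 0.72 [ 0.6211 -0.0052] [array([621.2,  -3.7]), array([64.4, 91. ]), np.float64(29.0)]
chilli_jar 0.75 [0.492 0.468] [array([491.8, 469.1]), array([39.4, 36.2]), np.float64(90.0)]
spice_jar 0.81 [0.4263 0.4696] [array([425.8, 468.7]), array([39.6, 58.1]), np.float64(0.1)]
shaker 0.69 [0.4921 0.4656] [array([492.6, 466.3]), array([44. , 38.3]), np.float64(90.0)]
```

View pics/x8.png

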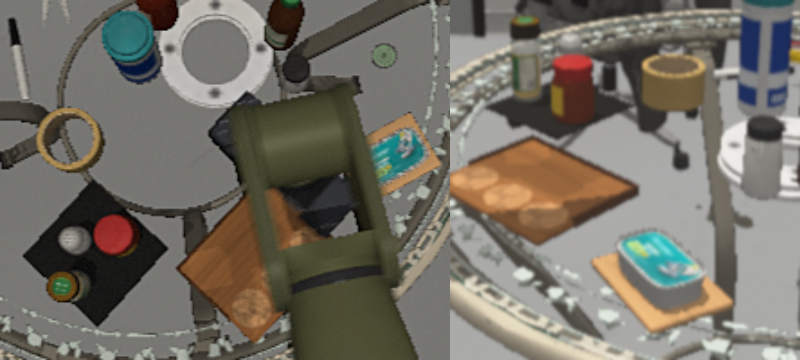

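The tin sits in the middle of the board (right part of the picture, (660,265)) and the jars stand on the mat. I'll return the chilli jar first.

```bash
python3 -m creep '[{"twist":[0,0,0],"slide":[-0.01,0.036,0],"claw":1},{"twist":[0,0,0],"slide":[-0.02,0.072,0],"claw":1},{"twist":[0,0,0],"slide":[-0.03,0.108,0],"claw":1},{"twist":[0,0,0],"slide":[-0.04,0.144,0],"claw":1},{"twist":[0,0,0],"slide":[-0.05,0.18,0],"claw":1}]'
python3 -m creep '[{"twist":[0,0,0],"slide":[-0.01,0.036,0],"claw":1},{"twist":[0,0,0],"slide":[-0.017,0.055,0],"claw":1},{"twist":[0,0,0],"slide":[-0.017,0.055,0],"claw":1},{"twist":[0,0,0],"slide":[-0.017,0.055,0],"claw":1},{"twist":[0,0,0],"slide":[-0.017,0.055,0],"claw":1}]'
```

```text
t: 29.3
position: [0.5189, 0.3586, 0.1913]
tool_rot: [-1.158, -2.92, 0.001]
force: [0.5, 0.5, -0.5]
grip_width: 0.095
grasp_force: 0.0
t: 29.72
position: [0.5025, 0.4121, 0.1912]
tool_rot: [1.156, 2.921, -0.002]
force: [0.3, 0.5, 0.4]
grip_width: 0.0951
grasp_force: 0.0
```

```bash
python3 -m creep '[{"twist":[0,0,0],"slide":[0,0.002,-0.02],"claw":1},{"twist":[0,0,0],"slide":[0,0.002,-0.05],"claw":1},{"twist":[0,0,0],"slide":[0,0.002,-0.08],"claw":1},{"twist":[0,0,0],"slide":[0,0.002,-0.11],"claw":1},{"twist":[0,0,0],"slide":[0,0.002,-0.125],"claw":1}]'
python3 -m creep '[{"twist":[0,0,0],"slide":[0,0,-0.01],"claw":1},{"twist":[0,0,0],"slide":[0,0,-0.018],"claw":1},{"twist":[0,0,0],"slide":[0,0,-0.024],"claw":0.9},{"twist":[0,0,0],"slide":[0,0,-0.026],"claw":0.8},{"twist":[0,0,0],"slide":[0,0,-0.026],"claw":0.7}]'
python3 -m creep '[{"twist":[0,0,0],"slide":[0,0,0],"claw":0.5},{"twist":[0,0,0],"slide":[0,0,0],"claw":0.4},{"twist":[0,0,0],"slide":[0,0,0],"claw":0.4},{"twist":[0,0,0],"slide":[0,0,0],"claw":0.4},{"twist":[0,0,0],"slide":[0,0,0],"claw":0.4}]'
python3 -m creep '[{"twist":[0,0,0],"slide":[0,0,0],"claw":0.4},{"twist":[0,0,0],"slide":[0,0,0],"claw":0.4},{"twist":[0,0,0],"slide":[0,0,0],"claw":0.4}]'
```

```text
t: 30.13
position: [0.5006, 0.4121, 0.0622]
tool_rot: [-1.157, -2.918, 0.008]
force: [-1.1, 0.0, -0.6]
grip_width: 0.0949
grasp_force: 0.0
t: 30.55
position: [0.5023, 0.4159, 0.0414]
tool_rot: [1.154, 2.921, 0.002]
force: [-0.6, -0.3, -0.4]
grip_width: 0.0803
grasp_force: 0.0
t: 30.97
position: [0.502, 0.416, 0.0415]
tool_rot: [1.153, 2.921, 0.002]
force: [-0.3, -0.2, 2.9]
grip_width: 0.0561
grasp_force: 30.0
t: 31.22
position: [0.5021, 0.416, 0.0415]
tool_rot: [1.154, 2.921, 0.002]
force: [-0.8, 0.2, 3.5]
grip_width: 0.0562
grasp_force: 30.0
```

```bash
python3 -m creep '[{"twist":[0,0,0],"slide":[0,0,0.01],"claw":0.4},{"twist":[0,0,0],"slide":[0,0,0.035],"claw":0.4},{"twist":[0,0,0],"slide":[0,0,0.065],"claw":0.4},{"twist":[0,0,0],"slide":[0,0,0.09],"claw":0.4},{"twist":[0,0,0],"slide":[0,0,0.1],"claw":0.4}]'
python3 -m creep '[{"twist":[0,0,0],"slide":[-0.01,-0.018,0],"claw":0.4},{"twist":[0,0,0],"slide":[-0.027,-0.05,0],"claw":0.4},{"twist":[0,0,0],"slide":[-0.044,-0.08,0],"claw":0.4},{"twist":[0,0,0],"slide":[-0.061,-0.112,0],"claw":0.4},{"twist":[0,0,0],"slide":[-0.078,-0.143,0],"claw":0.4}]'
python3 -m creep '[{"twist":[0,0,0],"slide":[-0.016,-0.03,0],"claw":0.4},{"twist":[0,0,0],"slide":[-0.027,-0.05,0],"claw":0.4},{"twist":[0,0,0],"slide":[-0.0311,-0.0577,0],"claw":0.4},{"twist":[0,0,0],"slide":[-0.0311,-0.0577,-0.02],"claw":0.4},{"twist":[0,0,0],"slide":[-0.0311,-0.0577,-0.05],"claw":0.4}]'
python3 -m creep '[{"twist":[0,0,0],"slide":[0,0,-0.02],"claw":0.4},{"twist":[0,0,0],"slide":[0,0,-0.03],"claw":0.4},{"twist":[0,0,0],"slide":[0,0,-0.037],"claw":0.4},{"twist":[0,0,0],"slide":[0,0,-0.041],"claw":0.4},{"twist":[0,0,0],"slide":[0,0,-0.044],"claw":0.4}]'
python3 -m creep '[{"twist":[0,0,0],"slide":[0,0,0],"claw":0.4},{"twist":[0,0,0],"slide":[0,0,0],"claw":0.4},{"twist":[0,0,0],"slide":[0,0,0],"claw":0.4}]'
```

```text
t: 31.63
position: [0.5031, 0.4167, 0.1448]
tool_rot: [1.153, 2.919, 0.007]
force: [0.2, 1.0, -2.0]
grip_width: 0.0561
grasp_force: 30.0
t: 32.05
position: [0.4217, 0.2709, 0.1389]
tool_rot: [-1.152, -2.921, 0.004]
force: [0.6, -0.9, -2.0]
grip_width: 0.0563
grasp_force: 30.0
t: 32.47
position: [0.3952, 0.2158, 0.0932]
tool_rot: [1.153, 2.916, 0.009]
force: [1.0, 1.1, -2.3]
grip_width: 0.0561
grasp_force: 30.0
t: 32.88
position: [0.3931, 0.2154, 0.0469]
tool_rot: [1.153, 2.922, 0.001]
force: [0.2, -0.1, -1.5]
grip_width: 0.0562
grasp_force: 30.0
t: 33.13
position: [0.3934, 0.2153, 0.0477]
tool_rot: [1.153, 2.921, 0.002]
force: [-0.4, 0.3, -1.5]
grip_width: 0.0563
grasp_force: 30.0
```

```bash
python3 -m creep '[{"twist":[0,0,0],"slide":[0,0,-0.001],"claw":0.6},{"twist":[0,0,0],"slide":[0,0,-0.001],"claw":0.7},{"twist":[0,0,0],"slide":[0,0,-0.001],"claw":0.8},{"twist":[0,0,0],"slide":[0,0,-0.001],"claw":0.9},{"twist":[0,0,0],"slide":[0,0,-0.001],"claw":0.9}]'
python3 -m creep '[{"twist":[0,0,0],"slide":[0,0,0],"claw":0.95},{"twist":[0,0,0],"slide":[0,0,0.02],"claw":0.95},{"twist":[0,0,0],"slide":[0,0,0.06],"claw":1},{"twist":[0,0,0],"slide":[0,0,0.1],"claw":1},{"twist":[0,0,0],"slide":[0,0,0.14],"claw":1}]'
python3 -m creep '[{"twist":[0,0,0],"slide":[0.013,0.036,0],"claw":1},{"twist":[0,0,0],"slide":[0.026,0.072,0],"claw":1},{"twist":[0,0,0],"slide":[0.04,0.107,0],"claw":1},{"twist":[0,0,0],"slide":[0.053,0.143,0],"claw":1},{"twist":[0,0,0],"slide":[0.066,0.178,0],"claw":1}]'
python3 -m creep '[{"twist":[0,0,0],"slide":[0.013,0.036,0],"claw":1},{"twist":[0,0,0],"slide":[0.026,0.07,0],"claw":1},{"twist":[0,0,0],"slide":[0.032,0.0864,0],"claw":1},{"twist":[0,0,0],"slide":[0.032,0.0864,0],"claw":1},{"twist":[0,0,0],"slide":[0.032,0.0864,0],"claw":1}]'
```

```text
t: 33.55
position: [0.3929, 0.2151, 0.046]
tool_rot: [1.154, 2.921, 0.001]
force: [-0.8, -0.4, 0.3]
grip_width: 0.0787
grasp_force: 0.0
t: 33.97
position: [0.3919, 0.2147, 0.1868]
tool_rot: [-1.154, -2.921, 0.001]
force: [0.7, 0.2, -0.2]
grip_width: 0.0948
grasp_force: 0.0
t: 34.38
position: [0.459, 0.3948, 0.1858]
tool_rot: [1.154, 2.922, 0.001]
force: [0.3, -0.6, 0.6]
grip_width: 0.095
grasp_force: 0.0
t: 34.8
position: [0.4903, 0.4796, 0.1848]
tool_rot: [-1.152, -2.922, 0.002]
force: [0.5, 0.2, 0.1]
grip_width: 0.0951
grasp_force: 0.0
```

```bash
python3 -m creep '[{"twist":[0,0,0],"slide":[0,0,-0.025],"claw":1},{"twist":[0,0,0],"slide":[0,0,-0.06],"claw":1},{"twist":[0,0,0],"slide":[0,0,-0.09],"claw":1},{"twist":[0,0,0],"slide":[0,0,-0.115],"claw":1},{"twist":[0,0,0],"slide":[0,0,-0.13],"claw":1}]'
python3 -m creep '[{"twist":[0,0,0],"slide":[0,0,-0.01],"claw":1},{"twist":[0,0,0],"slide":[0,0,-0.02],"claw":0.8},{"twist":[0,0,0],"slide":[0,0,-0.027],"claw":0.7},{"twist":[0,0,0],"slide":[0,0,-0.03],"claw":0.6},{"twist":[0,0,0],"slide":[0,0,-0.03],"claw":0.5}]'
python3 -m creep '[{"twist":[0,0,0],"slide":[0,0,0],"claw":0.3},{"twist":[0,0,0],"slide":[0,0,0],"claw":0.15},{"twist":[0,0,0],"slide":[0,0,0],"claw":0.15},{"twist":[0,0,0],"slide":[0,0,0],"claw":0.15},{"twist":[0,0,0],"slide":[0,0,0],"claw":0.15}]'
python3 -m creep '[{"twist":[0,0,0],"slide":[0,0,0],"claw":0.15},{"twist":[0,0,0],"slide":[0,0,0],"claw":0.15},{"twist":[0,0,0],"slide":[0,0,0],"claw":0.15},{"twist":[0,0,0],"slide":[0,0,0],"claw":0.15}]'
```

```text
t: 35.22
position: [0.4886, 0.4764, 0.052]
tool_rot: [-1.154, -2.919, 0.008]
force: [-0.4, 0.2, -0.1]
grip_width: 0.0953
grasp_force: 0.0
t: 35.63
position: [0.4908, 0.4794, 0.0259]
tool_rot: [1.154, 2.922, 0.001]
force: [-0.1, 0.1, -0.5]
grip_width: 0.0741
grasp_force: 0.0
t: 36.05
position: [0.4907, 0.4795, 0.0261]
tool_rot: [1.154, 2.922, 0.001]
force: [-0.0, 0.6, -0.3]
grip_width: 0.0406
grasp_force: 0.0
t: 36.38
position: [0.4908, 0.4796, 0.0259]
tool_rot: [1.154, 2.922, 0.001]
force: [0.7, 0.9, 0.6]
grip_width: 0.035
grasp_force: 29.7
```

```bash
python3 -m creep '[{"twist":[0,0,0],"slide":[0,0,0.01],"claw":0.15},{"twist":[0,0,0],"slide":[0,0,0.035],"claw":0.15},{"twist":[0,0,0],"slide":[0,0,0.07],"claw":0.15},{"twist":[0,0,0],"slide":[0,0,0.09],"claw":0.15},{"twist":[0,0,0],"slide":[0,0,0.1],"claw":0.15}]'
python3 -m creep '[{"twist":[0,0,0],"slide":[0,-0.02,0],"claw":0.15},{"twist":[0,0,0],"slide":[0,-0.055,0],"claw":0.15},{"twist":[0,0,0],"slide":[0,-0.09,0],"claw":0.15},{"twist":[0,0,0],"slide":[0,-0.125,0],"claw":0.15},{"twist":[0,0,0],"slide":[0,-0.16,0],"claw":0.15}]'
python3 -m creep '[{"twist":[0,0,0],"slide":[-0.003,-0.035,0],"claw":0.15},{"twist":[0,0,0],"slide":[-0.0056,-0.07,0],"claw":0.15},{"twist":[0,0,0],"slide":[-0.0056,-0.105,0],"claw":0.15},{"twist":[0,0,0],"slide":[-0.0056,-0.14,0],"claw":0.15},{"twist":[0,0,0],"slide":[-0.0056,-0.165,0],"claw":0.15}]'
python3 -m creep '[{"twist":[0,0,0],"slide":[0,-0.018,0],"claw":0.15},{"twist":[0,0,0],"slide":[0,-0.0265,0],"claw":0.15},{"twist":[0,0,0],"slide":[0,-0.0265,-0.015],"claw":0.15},{"twist":[0,0,0],"slide":[0,-0.0265,-0.04],"claw":0.15},{"twist":[0,0,0],"slide":[0,-0.0265,-0.06],"claw":0.15}]'
python3 -m creep '[{"twist":[0,0,0],"slide":[0,0,-0.012],"claw":0.15},{"twist":[0,0,0],"slide":[0,0,-0.022],"claw":0.15},{"twist":[0,0,0],"slide":[0,0,-0.03],"claw":0.15},{"twist":[0,0,0],"slide":[0,0,-0.034],"claw":0.15},{"twist":[0,0,0],"slide":[0,0,-0.034],"claw":0.15}]'
python3 -m creep '[{"twist":[0,0,0],"slide":[0,0,0],"claw":0.15},{"twist":[0,0,0],"slide":[0,0,0],"claw":0.15}]'
```

```text
t: 36.8
position: [0.492, 0.4807, 0.1306]
tool_rot: [1.153, 2.919, 0.008]
force: [0.0, 0.5, -1.2]
grip_width: 0.0353
grasp_force: 29.6
t: 37.22
position: [0.4894, 0.3175, 0.1245]
tool_rot: [-1.152, -2.921, 0.003]
force: [0.6, -0.8, -1.2]
grip_width: 0.0352
grasp_force: 29.6
t: 37.63
position: [0.4837, 0.1518, 0.1247]
tool_rot: [-1.155, -2.92, 0.003]
force: [0.4, 0.4, -1.6]
grip_width: 0.0354
grasp_force: 29.6
t: 38.05
position: [0.4847, 0.128, 0.0646]
tool_rot: [-1.154, -2.922, -0.0]
force: [-1.1, -0.6, -0.6]
grip_width: 0.0353
grasp_force: 29.6
t: 38.47
position: [0.4852, 0.1281, 0.0317]
tool_rot: [1.153, 2.922, 0.0]
force: [-0.8, -0.6, -0.8]
grip_width: 0.0354
grasp_force: 29.6
t: 38.63
position: [0.4857, 0.128, 0.0325]
tool_rot: [1.153, 2.921, 0.001]
force: [-0.2, 0.4, -0.5]
grip_width: 0.0351
grasp_force: 29.6
```

```bash
python3 -m creep '[{"twist":[0,0,0],"slide":[0,0,-0.001],"claw":0.15},{"twist":[0,0,0],"slide":[0,0,-0.001],"claw":0.4},{"twist":[0,0,0],"slide":[0,0,-0.001],"claw":0.6},{"twist":[0,0,0],"slide":[0,0,-0.001],"claw":0.7},{"twist":[0,0,0],"slide":[0,0,-0.001],"claw":0.8}]'
python3 -m creep '[{"twist":[0,0,0],"slide":[0,0,0],"claw":0.8},{"twist":[0,0,0],"slide":[0,0,0],"claw":0.8},{"twist":[0,0,0],"slide":[0,0,0.03],"claw":0.8},{"twist":[0,0,0],"slide":[0,0,0.07],"claw":0.8},{"twist":[0,0,0],"slide":[0,0,0.11],"claw":0.9}]'
python3 -m creep '[{"twist":[0,0,0],"slide":[0,0.01,0.04],"claw":1},{"twist":[0,0,0],"slide":[-0.006,0.045,0.05],"claw":1},{"twist":[0,0,0],"slide":[-0.012,0.08,0.05],"claw":1},{"twist":[0,0,0],"slide":[-0.018,0.115,0.05],"claw":1},{"twist":[0,0,0],"slide":[-0.024,0.15,0.05],"claw":1}]'
python3 -m creep '[{"twist":[0,0,0],"slide":[-0.006,0.036,0],"claw":1},{"twist":[0,0,0],"slide":[-0.012,0.072,0],"claw":1},{"twist":[0,0,0],"slide":[-0.018,0.108,0],"claw":1},{"twist":[0,0,0],"slide":[-0.024,0.144,0],"claw":1},{"twist":[0,0,0],"slide":[-0.03,0.18,0],"claw":1}]'
python3 -m creep '[{"twist":[0,0,0],"slide":[-0.004,0.0237,0],"claw":1},{"twist":[0,0,0],"slide":[-0.004,0.0237,0],"claw":1},{"twist":[0,0,0],"slide":[-0.004,0.0237,0],"claw":1}]'
```

```text
t: 39.05
position: [0.4852, 0.1279, 0.0309]
tool_rot: [1.154, 2.922, 0.0]
force: [-0.5, 0.3, 0.1]
grip_width: 0.0531
grasp_force: 0.0
t: 39.47
position: [0.4835, 0.1276, 0.1405]
tool_rot: [-1.153, -2.919, 0.003]
force: [1.3, 0.2, -0.2]
grip_width: 0.0786
grasp_force: 0.0
t: 39.88
position: [0.4608, 0.2794, 0.1915]
tool_rot: [1.154, 2.921, 0.002]
force: [1.5, 0.2, -0.1]
grip_width: 0.0949
grasp_force: 0.0
t: 40.3
position: [0.4303, 0.4596, 0.1905]
tool_rot: [1.153, 2.922, -0.0]
force: [0.8, -0.3, -0.0]
grip_width: 0.0952
grasp_force: 0.0
t: 40.55
position: [0.4264, 0.4822, 0.1901]
tool_rot: [-1.151, -2.923, 0.002]
force: [0.2, 0.1, -0.1]
grip_width: 0.095
grasp_force: 0.0
```

Down to the same grasp height as before (0.061).

```bash
python3 -m creep '[{"twist":[0,0,0],"slide":[0,0,-0.02],"claw":1},{"twist":[0,0,0],"slide":[0,0,-0.05],"claw":1},{"twist":[0,0,0],"slide":[0,0,-0.08],"claw":1},{"twist":[0,0,0],"slide":[0,0,-0.1],"claw":1},{"twist":[0,0,0],"slide":[0,0,-0.11],"claw":1}]'
python3 -m creep '[{"twist":[0,0,0],"slide":[0,0,-0.008],"claw":1},{"twist":[0,0,0],"slide":[0,0,-0.015],"claw":0.8},{"twist":[0,0,0],"slide":[0,0,-0.019],"claw":0.7},{"twist":[0,0,0],"slide":[0,0,-0.019],"claw":0.6},{"twist":[0,0,0],"slide":[0,0,-0.019],"claw":0.5}]'
python3 -m creep '[{"twist":[0,0,0],"slide":[0,0,0],"claw":0.3},{"twist":[0,0,0],"slide":[0,0,0],"claw":0.2},{"twist":[0,0,0],"slide":[0,0,0],"claw":0.2},{"twist":[0,0,0],"slide":[0,0,0],"claw":0.2},{"twist":[0,0,0],"slide":[0,0,0],"claw":0.2}]'
python3 -m creep '[{"twist":[0,0,0],"slide":[0,0,0],"claw":0.2},{"twist":[0,0,0],"slide":[0,0,0],"claw":0.2},{"twist":[0,0,0],"slide":[0,0,0],"claw":0.2}]'
```

```text
t: 40.97
position: [0.4257, 0.4783, 0.0767]
tool_rot: [-1.155, -2.919, 0.009]
force: [-0.5, -0.4, 0.3]
grip_width: 0.0952
grasp_force: 0.0
t: 41.38
position: [0.4275, 0.482, 0.0628]
tool_rot: [1.154, 2.921, 0.002]
force: [0.1, 0.3, 0.8]
grip_width: 0.0735
grasp_force: 0.0
t: 41.8
position: [0.427, 0.4817, 0.062]
tool_rot: [1.154, 2.922, 0.001]
force: [0.6, 0.6, -0.3]
grip_width: 0.0435
grasp_force: 30.0
t: 42.05
position: [0.4271, 0.4817, 0.062]
tool_rot: [1.154, 2.922, 0.001]
force: [-0.4, 0.2, 2.2]
grip_width: 0.043
grasp_force: 30.0
```

```bash
python3 -m creep '[{"twist":[0,0,0],"slide":[0,0,0.015],"claw":0.2},{"twist":[0,0,0],"slide":[0,0,0.045],"claw":0.2},{"twist":[0,0,0],"slide":[0,0,0.08],"claw":0.2},{"twist":[0,0,0],"slide":[0,0,0.11],"claw":0.2},{"twist":[0,0,0],"slide":[0,0,0.12],"claw":0.2}]'
python3 -m creep '[{"twist":[0,0,0],"slide":[0.005,-0.02,0],"claw":0.2},{"twist":[0,0,0],"slide":[0.01,-0.055,0],"claw":0.2},{"twist":[0,0,0],"slide":[0.0146,-0.09,0],"claw":0.2},{"twist":[0,0,0],"slide":[0.0146,-0.125,0],"claw":0.2},{"twist":[0,0,0],"slide":[0.0146,-0.16,0],"claw":0.2}]'
python3 -m creep '[{"twist":[0,0,0],"slide":[0,-0.035,0],"claw":0.2},{"twist":[0,0,0],"slide":[0,-0.07,0],"claw":0.2},{"twist":[0,0,0],"slide":[0,-0.105,0],"claw":0.2},{"twist":[0,0,0],"slide":[0,-0.13,0],"claw":0.2},{"twist":[0,0,0],"slide":[0,-0.1467,0],"claw":0.2}]'
python3 -m creep '[{"twist":[0,0,0],"slide":[0,0,0],"claw":0.2},{"twist":[0,0,0],"slide":[0,0,-0.02],"claw":0.2},{"twist":[0,0,0],"slide":[0,0,-0.045],"claw":0.2},{"twist":[0,0,0],"slide":[0,0,-0.07],"claw":0.2},{"twist":[0,0,0],"slide":[0,0,-0.085],"claw":0.2}]'
python3 -m creep '[{"twist":[0,0,0],"slide":[0,0,-0.012],"claw":0.2},{"twist":[0,0,0],"slide":[0,0,-0.02],"claw":0.2},{"twist":[0,0,0],"slide":[0,0,-0.026],"claw":0.2},{"twist":[0,0,0],"slide":[0,0,-0.029],"claw":0.2},{"twist":[0,0,0],"slide":[0,0,-0.029],"claw":0.2}]'
python3 -m creep '[{"twist":[0,0,0],"slide":[0,0,0],"claw":0.2},{"twist":[0,0,0],"slide":[0,0,0],"claw":0.2}]'
```

```text
t: 42.47
position: [0.4289, 0.4835, 0.1887]
tool_rot: [1.152, 2.918, 0.013]
force: [-0.2, 0.3, 0.9]
grip_width: 0.0435
grasp_force: 30.0
t: 42.88
position: [0.4409, 0.3197, 0.1805]
tool_rot: [-1.153, -2.921, 0.002]
force: [1.1, 0.1, -1.1]
grip_width: 0.0439
grasp_force: 30.0
t: 43.3
position: [0.4407, 0.1724, 0.1807]
tool_rot: [-1.156, -2.92, 0.002]
force: [0.1, 1.2, -1.3]
grip_width: 0.0435
grasp_force: 30.0
t: 43.72
position: [0.4396, 0.175, 0.0933]
tool_rot: [-1.152, -2.919, 0.003]
force: [-0.1, 0.2, -2.1]
grip_width: 0.0437
grasp_force: 30.0
t: 44.13
position: [0.4417, 0.1751, 0.0677]
tool_rot: [1.154, 2.922, 0.0]
force: [-0.3, -0.7, -0.7]
grip_width: 0.0435
grasp_force: 30.0
t: 44.3
position: [0.4423, 0.1751, 0.0687]
tool_rot: [1.153, 2.921, 0.002]
force: [-0.1, -0.0, -1.5]
grip_width: 0.0438
grasp_force: 30.0
```

```bash
python3 -m creep '[{"twist":[0,0,0],"slide":[0,0,-0.001],"claw":0.2},{"twist":[0,0,0],"slide":[0,0,-0.0015],"claw":0.2},{"twist":[0,0,0],"slide":[0,0,-0.0015],"claw":0.4},{"twist":[0,0,0],"slide":[0,0,-0.0015],"claw":0.6},{"twist":[0,0,0],"slide":[0,0,-0.0015],"claw":0.8}]'
python3 -m creep '[{"twist":[0,0,0],"slide":[0,0,0],"claw":0.9},{"twist":[0,0,0],"slide":[0,0,0.015],"claw":0.9},{"twist":[0,0,0],"slide":[0,0,0.05],"claw":0.9},{"twist":[0,0,0],"slide":[0,0,0.09],"claw":0.9},{"twist":[0,0,0],"slide":[0,0,0.13],"claw":1}]'
python3 -m creep '[{"twist":[0,0,0],"slide":[-0.015,0.035,0.015],"claw":1},{"twist":[0,0,0],"slide":[-0.03,0.07,0.015],"claw":1},{"twist":[0,0,0],"slide":[-0.045,0.105,0.015],"claw":1},{"twist":[0,0,0],"slide":[-0.06,0.14,0.015],"claw":1},{"twist":[0,0,0],"slide":[-0.075,0.175,0.015],"claw":1}]'
python3 -m creep '[{"twist":[0,0,0],"slide":[-0.015,0.035,0],"claw":1},{"twist":[0,0,0],"slide":[-0.03,0.07,0],"claw":1},{"twist":[0,0,0],"slide":[-0.045,0.105,0],"claw":1},{"twist":[0,0,0],"slide":[-0.06,0.14,0],"claw":1},{"twist":[0,0,0],"slide":[-0.075,0.175,0],"claw":1}]'
python3 -m creep '[{"twist":[0,0,0],"slide":[0,0.02,0],"claw":1},{"twist":[0,0,0],"slide":[0,0.04,0],"claw":1},{"twist":[0,0,0],"slide":[0,0.04,0],"claw":1},{"twist":[0,0,0],"slide":[0,0.04,0],"claw":1}]'
python3 - <<'E'
from h import *
for n in("top","side"): save(n,n+"9.png")
for o,z in(("tin",.034),("chilli_jar",.081),("spice_jar",.113),("shaker",.095),("tape",.048),("candle",.015)):
    for r in arm.trace("top",o)[:1]:
        ys,xs=np.nonzero(r["pixels"]); P=np.array([ray("top",u,v,z)[:2] for u,v in zip(xs,ys)])
        b=cv2.minAreaRect((P*1000).astype(np.float32)); print(o,round(r["p"],2),np.round(P.mean(0),4),[np.round(x,1) for x in b])
    print("side",[np.round(r["box"],1) for r in arm.boxes_of("side",o)[:1]])
a=cv2.imread("pics/top9.png")[110:310,200:450];b=cv2.imread("pics/side9.png")[120:300,200:400]
cv2.imwrite('pics/x9.png',np.hstack([cv2.resize(a,(450,360)),cv2.resize(b,(350,360))]))
E
```

```text
t: 44.72
position: [0.4417, 0.1749, 0.0663]
tool_rot: [1.154, 2.922, 0.001]
force: [0.1, 0.1, 0.2]
grip_width: 0.0519
grasp_force: 0.0
t: 45.13
position: [0.4406, 0.1746, 0.1966]
tool_rot: [-1.153, -2.92, 0.002]
force: [0.9, 1.8, -0.8]
grip_width: 0.0846
grasp_force: 0.0
t: 45.55
position: [0.3656, 0.3513, 0.2114]
tool_rot: [1.154, 2.921, 0.001]
force: [0.3, -0.3, 0.4]
grip_width: 0.0949
grasp_force: 0.0
t: 45.97
position: [0.2903, 0.5264, 0.2109]
tool_rot: [1.153, 2.922, -0.0]
force: [-0.3, 0.2, -0.7]
grip_width: 0.095
grasp_force: 0.0
t: 46.3
position: [0.2912, 0.565, 0.2104]
tool_rot: [-1.152, -2.923, 0.003]
force: [0.5, 0.1, 0.6]
grip_width: 0.0953
grasp_force: 0.0
side [array([319. , 252.1,  49.3,  39.9])]
chilli_jar 0.94 [0.3941 0.214 ] [array([394.1, 214.3]), array([57.5, 55.9]), np.float64(0.0)]
side [array([210. , 194.6,  24. ,  44.4])]
spice_jar 0.59 [0.4416 0.1744] [array([442. , 174.7]), array([41.8, 44.7]), np.float64(0.0)]
side [array([234.6, 192.9,  22.9,  55.5])]
shaker 0.69 [0.4862 0.1284] [array([485.8, 127.9]), array([40.5, 40.4]), np.float64(89.3)]
side [array([252.8, 208.6,  22.4,  42.9])]
tape 0.94 [0.6428 0.4862] [array([642.4, 485.5]), array([103.7,  93.1]), np.float64(45.7)]
side [array([327.6, 158.6,  40.6,  34.9])]
candle 0.73 [0.7792 0.0079] [array([779.9,   8.2]), array([38.9, 40.3]), np.float64(88.6)]
side [array([408.4, 260.6,  24.4,  21.5])]
```

View pics/x9.png

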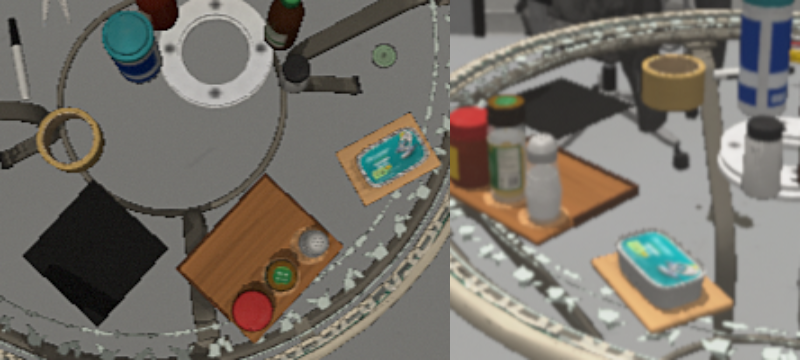

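The picture shows all the jars back on the stand and the tin on the board at (392,157). One more check of the tin's centre, and I hand in if it is good.

```bash
python3 - <<'E'
from h import *
m=arm.get_image("top"); d={}
for o,z in(("tin",.034),("board",.008)):
    for r in arm.trace("top",o)[:1]:
        ys,xs=np.nonzero(r["pixels"]); b=cv2.minAreaRect(np.array([ray("top",u,v,z)[:2]*1000 for u,v in zip(xs,ys)],np.float32)); print(o,b); d[o]=b
h=cv2.cvtColor(m,cv2.COLOR_RGB2HSV); k=np.zeros(h.shape[:2],bool); k[170:220,380:450]=True
ys,xs=np.nonzero(k&(h[...,0]>75)&(h[...,0]<100)&(h[...,1]>90)); b=cv2.minAreaRect(np.array([ray("top",u,v,.034)[:2]*1000 for u,v in zip(xs,ys)],np.float32)); print("teal",b)
if np.hypot(*(np.array(b[0])-[619,3.7]))<9: print(arm.sign_off())
E
```

```text
tin ((617.5338745117188, 2.7235565185546875), (62.9867057800293, 105.57508087158203), 29.490291595458984)
board ((617.9437255859375, 5.2570343017578125), (94.59364318847656, 132.9586181640625), 28.597187042236328)
teal ((617.3140869140625, 3.3442115783691406), (51.33696746826172, 93.13459777832031), 29.62027359008789)
the job is handed in; nothing more can be done
None
```

The job is handed in: the tin lies flat about 3 mm from the board's centre and lengthwise along it, all three jars are back upright within about 2 mm of where they started, and the tape and candle were left alone; I have not seen the judge's result.

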